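# Bring the clamp bar of the sanding wheel to the top

### The arm

A 6-joint arm with a two-finger parallel gripper is mounted at the origin on a cart in front of the work surface, level with it; the furniture and walls round the work are solid. World frame = base frame: x ahead of the robot, y to its left, z up, the work surface at z = 0. Lengths are in m, angles in rad, forces in N, time in s.
With the tool pointing down it reaches from about 0.325 to 0.775 m from the base axis. Payload 5.5 kg.
Tool frame: the origin (TCP) lies on the centre line of the jaws, within the pads' length; the fingertips stand 17 mm ahead of it and the grasp point (between the pads) lies 2 mm behind it; z points along the fingers, y is the direction in which the jaws open and shut (so a half turn about z gives the same grasp; the last joint's range is limited). The gripper opens to 85 mm and grips with 20 to 120 N. Pads are 22 mm wide; open, the fingers measure 114 mm over their backs; the gripper's body (76 mm by 85 mm) begins 54 mm behind the grasp point. The pads swing forward as they close: fully open they stand 13 mm farther back than shut.
Start: joints at [1.052, 0.091, 1.231, -0, 1.82, -0.057], TCP at [0.267, 0.537, 0.248] pointing down, gripper open.
Joint ranges: [-2.87, 2.87], [-0.86, 2.18], [0.17, 2.46], [-1.51, 4.65], [0.06, 2.69], [-2.65, 2.65]. Speed limits (rad/s): [2.57, 2.57, 3.01, 3.14, 3.14, 3.14].

### API

Orientations are given as a unit quaternion [x, y, z, w].
In Python, from bench import arm gives the robot as it stands.
- The arm moves only by the shell command python3 -m jog 'ROWS'. ROWS is JSON, a list of rows, each a list of 3 entries, a list of its own where there are three numbers: the shift along the world's x, y, z in units of 60 mm (1.0 is 60 mm), then the turn, a rotation vector about the world's x, y, z in units of 8 degrees (1.0 is 8 degrees), then the finger opening in mm, from 0 to 85.4. A call has 1 to 8 rows; each row is the pose to reach, as a shift and turn from the pose commanded when the call began; what a row does not reach only later rows make up. A row lasts 1/8 s, in which the tool goes at most 62.5 mm and 10.7 degrees, less where a joint would pass 70% of its speed; a pose out of reach is approached as far as the arm can. A call with a gripper value outside its range is refused whole. The fingers move at their own pace and stop on an object; the grip force is fixed at half the most. Time passes only in rows, so rows that repeat a pose let the fingers close. It gives the time, the measured TCP pose, the force and the opening at its end, in the units of the state.
- arm.state(): the state, without advancing time (a new reading comes with each control period).
- arm.get_image(name): name is "scene" or "top" or "wrist"; returns the picture (384x512x3 uint8, blue, green, red); there is no depth.
- arm.camera_model(name): a dict with "mtx" (3x3 intrinsics, pixels), "position" and "rotation" of the camera in the world; the wrist camera has in their place "hand_eye" (4x4, takes a point from camera to tool coordinates, whose origin is the TCP and whose axes are the flange's). Camera axes: x right, y down, z forward; pixel columns grow to the right and rows downward; lengths in m; the calibration is good to about 2 mm. The wrist camera is an equidistant fisheye: a pixel r from the principal point sees the ray r / f radians off the axis. A picture is of the moment at which its call begins: read the wrist's pose just before it. camera_model takes no time and is no camera call.
- arm.close_job(): hands the job in, once; it reports no verdict.
The state is a dict: "time": time; "qpos": joint angles; "joint_vel": joint speeds; "joint_efforts": joint torques, N m; "position": TCP position; "tcp_rot": TCP orientation; "wrist_force": force on the tool from outside, world axes, zero at the start; "ft_torque": the same for the moment, N m; "opening": finger opening in m.
Only numpy, scipy, OpenCV 4.12 (cv2) and the standard library are available. Lean on these libraries where they do the work, as an engineer would, in place of code of your own. Each camera call takes 0.05 s, during which the arm holds its last target.

### The job

A new abrasive band is to be fitted on the little bench sanding wheel, but the steel clamp bar in the wheel's rubber tread is turned away, down in the dust trough. Turn the wheel round by its rim with the fingertips until the clamp bar is at the very top, and leave it standing still there. Leave the loose things around the machine (the tape roll beside it, yellow screwdriver, green last, beeswax) where they are.

Things in the scene. Friction and masses are not known exactly. Their poses are not given: they have to be found in the camera images.
- stand: Sanding machine fixed to the table: grey base 230 (x) x 150 (y) x 12 mm, aluminium dust trough 190 x 56 mm with its rim 87 mm up, two bearing posts 40 mm long in x, their tops 121 mm up, shaft ends out to y = +-58 mm. Origin: centre of the underside, on the table. z up, y along the axle, x away from the robot, the way the tread runs at the wheel's top. Hose stub at +x.
- axle (a point): Centre of the wheel, on its axle, 100 mm above the table; axes as the stand's. The wheel is a solid disc with a dark rubber tread, radius 75 mm, 32 mm wide (y from -16 to +16 mm), its sides flat, so that it can be pinched near the rim from above. Only its part from 121 to 175 mm above the table is free on both sides.
- wheel (a joint): Angle of the wheel, rad, endless, not wrapped. 0 (or any whole turn): clamp bar at the very top; growing values carry the wheel's top to the stand's +x. Spins freely (drag about 0.01 N m), is balanced, stays where it is left at rest; when pushed it coasts a moment. It starts with the bar in the lower half.
- clamp_bar (a point): Middle of the outer face of the clamp bar, the only one on the wheel: a steel bar 14 mm along the tread, 26 mm across it, standing 3 mm proud of the tread, with two small dark screw heads; 78 mm from the axle. Its z axis points out from the axle through the bar, its y axis along the axle.
- tape_roll: Loose bystander: a roll of tape, about 104 mm across and 25 mm high, lying flat on the table beside the machine (not the roll at the back of the table). Origin: centre of its underside.
- screwdriver_small: Loose bystander: small screwdriver with a yellow handle, 149 mm long and 23 mm thick, lying beside the machine. Origin: centre of its underside.
- last_green: Loose bystander: green shoe last, 266 x 88 mm and 120 mm high. Origin: centre of its underside.
- beeswax: Loose bystander: yellow block of beeswax, 53 x 37 x 24 mm. Origin: centre of its underside.

How it is judged:
By the outcome, as a careful person would: the job done as asked, in the order asked, and still so for the second after the job is handed in, with the robot touching nothing.
It also fails if it takes over 51 s, if anything falls off the work surface, if the arm or the gripper's body presses on something with over 40 N, if the wrist force passes 120 N, or if a joint passes its speed limit or range.

## Working session

There is one attempt and no reset: what is moved stays moved. The work goes in short steps, Python scripts to look and compute and a shell command to move; the robot and the scene stay as the last step left them, time stands still between calls to the robot, and variables do not carry over. Pictures are saved under pics/ and viewed, and the job is handed in when it is done.

```bash
mkdir -p pics; ls
python3 - <<'E'
from bench import arm
import cv2
print(arm.state())
for n in ["scene","top","wrist"]:
    cv2.imwrite(f"pics/{n}0.png",arm.get_image(n)); print(n,arm.camera_model(n))
E
```

```text
pics
{'time': 0.0, 'qpos': array([ 1.05231037e+00,  9.18835944e-02,  1.23190678e+00, -3.44811909e-05,
        1.81978554e+00, -5.67130255e-02]), 'joint_vel': array([ 8.26205664e-05,  3.46877039e-04,  1.10189876e-03,  5.70571193e-04,
       -6.99246587e-04,  5.88396797e-04]), 'joint_efforts': array([ 1.30632575e-04, -4.58729374e+01, -4.18032110e+01, -4.63702395e-05,
        1.17303198e-02, -1.60076428e-05]), 'position': array([0.26721617, 0.5369324 , 0.24712422]), 'tcp_rot': array([ 2.28844563e-01,  9.73462471e-01, -9.55640894e-04, -2.65249952e-04]), 'wrist_force': array([-0.24678807, -0.29007387,  1.33184348]), 'ft_torque': array([ 0.011755  , -0.033021  , -0.00031416]), 'opening': 0.08518433731167117}
scene {'mtx': array([[498.51319832,   0.        , 255.72342274],
       [  0.        , 498.51319832, 193.57800661],
       [  0.        ,   0.        ,   1.        ]]), 'position': array([ 0.03605255, -0.65484217,  0.7977635 ]), 'rotation': array([ 0.83970913, -0.29476825,  0.1425433 , -0.43322243])}
top {'mtx': array([[431.39583689,   0.        , 251.0543481 ],
       [  0.        , 431.39583689, 191.09991715],
       [  0.        ,   0.        ,   1.        ]]), 'position': array([0.41977972, 0.05565497, 1.10100906]), 'rotation': array([ 0.71407231, -0.69482776,  0.06747017, -0.05256328])}
wrist {'mtx': array([[297.31863964,   0.        , 253.00814071],
       [  0.        , 297.31863964, 194.4508144 ],
       [  0.        ,   0.        ,   1.        ]]), 'hand_eye': array([[ 3.09301643e-04, -9.57692164e-01, -2.87794412e-01,
         7.22793440e-02],
       [ 9.99998214e-01,  8.32827566e-04, -1.69666721e-03,
        -4.73917986e-05],
       [ 1.86456801e-03, -2.87793374e-01,  9.57690711e-01,
        -1.27118069e-01],
       [ 0.00000000e+00,  0.00000000e+00,  0.00000000e+00,
         1.00000000e+00]])}
```

View pics/scene0.png

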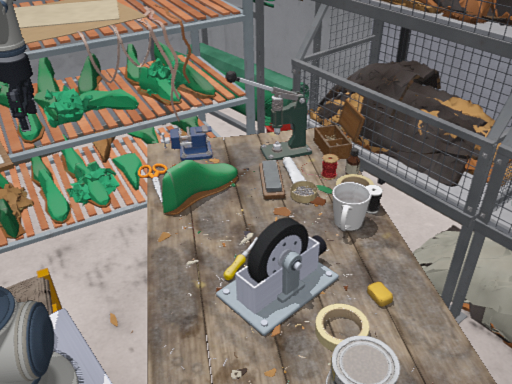

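View pics/top0.png

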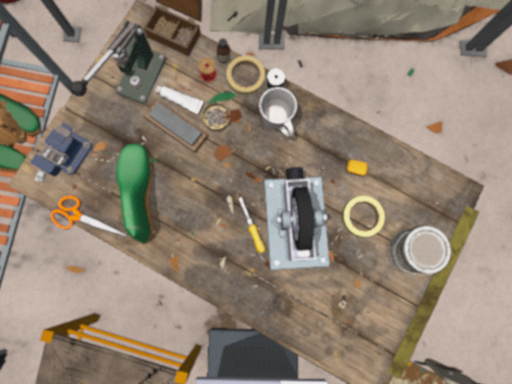

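View pics/wrist0.png

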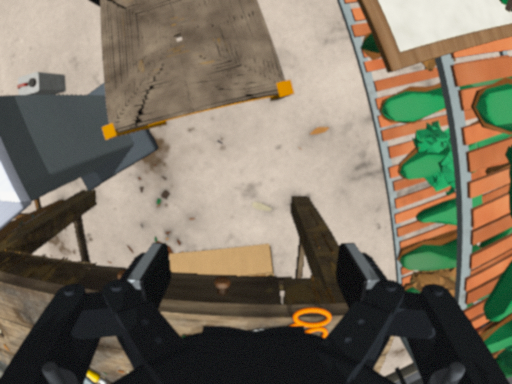

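Run:
```python
import cv2
i=cv2.imread("pics/top0.png")[150:290,220:400]
cv2.imwrite("pics/topc.png",cv2.resize(i,None,fx=4.4,fy=4.2,interpolation=cv2.INTER_CUBIC))
i=cv2.imread("pics/scene0.png")[200:340,200:380]
cv2.imwrite("pics/scenec.png",cv2.resize(i,None,fx=4.4,fy=4.2,interpolation=cv2.INTER_CUBIC))
```

```text
(no output)
```

View pics/topc.png

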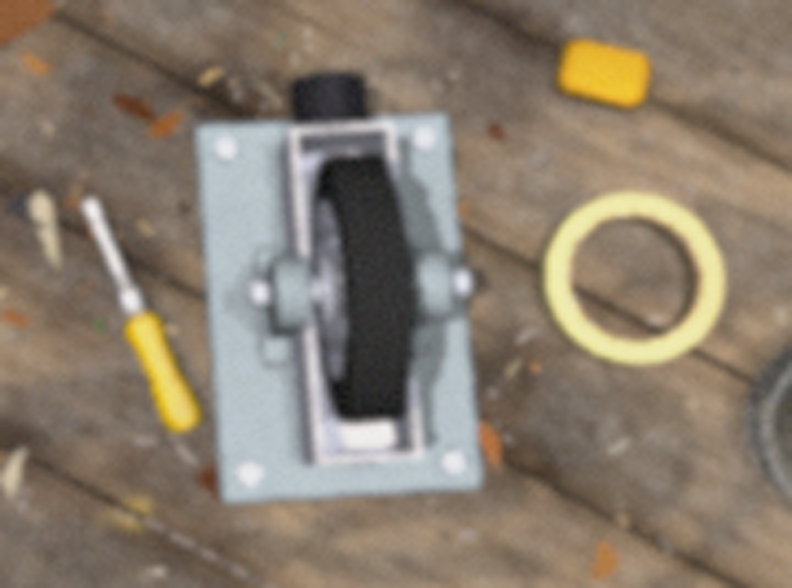

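View pics/scenec.png

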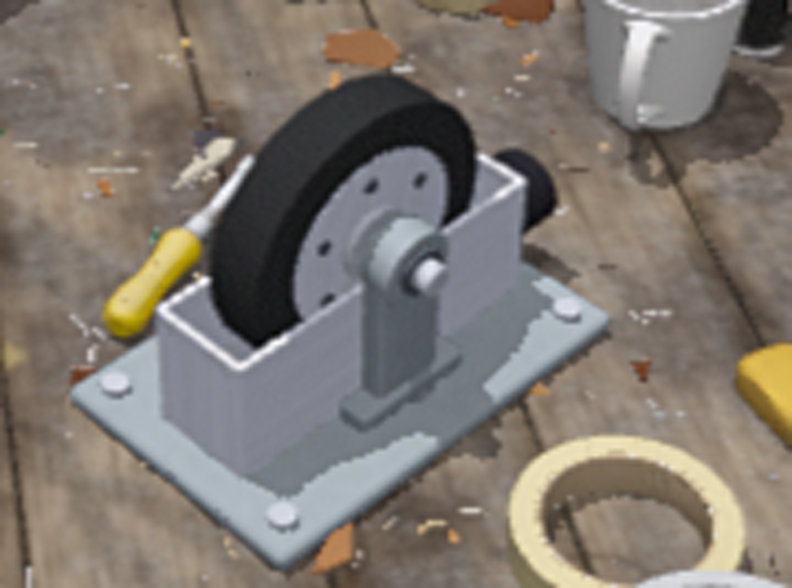

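```bash
cat > h.py <<'E'
import numpy as np
from scipy.spatial.transform import Rotation as R
from bench import arm
def cam(n):
    m=arm.camera_model(n); return np.array(m["mtx"]),np.array(m["position"]),R.from_quat(m["rotation"]).as_matrix()
def proj(n,p):
    K,t,r=cam(n); c=(np.atleast_2d(p)-t)@r; u=c@K.T; return u[:,:2]/u[:,2:]
def back(n,uv,z):
    K,t,r=cam(n); d=r@np.linalg.inv(K)@np.array([uv[0],uv[1],1]); return t+d*(z-t[2])/d[2]
def wproj(p,s):
    m=arm.camera_model("wrist");K=m["mtx"];H=m["hand_eye"]
    q=(np.atleast_2d(p)-s["position"])@R.from_quat(s["tcp_rot"]).as_matrix()
    c=(q-H[:3,3])@H[:3,:3]
    r=np.hypot(c[:,0],c[:,1]);th=np.arctan2(r,c[:,2])
    return np.c_[K[0,2]+K[0,0]*th*c[:,0]/r,K[1,2]+K[1,1]*th*c[:,1]/r]
E
python3 - <<'E'
from h import *
from scipy.optimize import least_squares
tp=np.array([(197,127),(447,113),(482,487),(224,502)])/[4.4,4.2]+[220,150]
sp=np.array([(72,395),(280,568),(608,320)])/[4.4,4.2]+[200,200]
for p in tp: print(back("top",p,.012))
for p in sp: print(back("scene",p,.012))
L=np.array([[.115,.075,.012],[.115,-.075,.012],[-.115,-.075,.012],[-.115,.075,.012],])
Ls=L[[3,2,1]]
def W(q,l): return R.from_euler('z',q[2]).apply(l)+[q[0],q[1],0]
for wt,ws in((1,0),(0,1),(1,1)):
    f=lambda q:np.r_[wt*(proj("top",W(q,L))-tp).ravel(),ws*(proj("scene",W(q,Ls))-sp).ravel()]
    r=least_squares(f,[.4,0,0]);print(r.x,np.abs(r.fun).max())
q=r.x
# wheel top outline check, tape, driver, wax
print([back("top",(a/4.4+220,b/4.2+150),z)[:2].round(3) for a,b,z in((635,277,.012),(155,370,.01),(90,205,.005),(190,425,.01),(603,75,.024))])
print(W(q,[0,0,.1]),proj("top",W(q,[[0,-.058,.1],[0,.058,.1]])),proj("scene",W(q,[0,-.058,.1])))
E
```

```text
[6.36401877e-01 3.97112531e-04 1.20000000e-02]
[ 0.64958858 -0.14647185  0.012     ]
[ 0.42307951 -0.16587809  0.012     ]
[ 0.41062023 -0.01938965  0.012     ]
[ 0.41286209 -0.02154003  0.012     ]
[ 0.42338266 -0.16731776  0.012     ]
[ 0.64967957 -0.14654139  0.012     ]
[ 0.53004455 -0.08284291  0.08655949] 0.674461065680191
[ 0.53158142 -0.08310909  0.08974657] 1.7493601288252023
[ 0.53080952 -0.08308681  0.08870887] 2.064771257361315
[array([ 0.551, -0.256]), array([0.488, 0.021]), array([0.587, 0.062]), array([0.455, 0.001]), array([ 0.674, -0.236])]
[ 0.53080952 -0.08308681  0.1       ] [[326.25079962 216.83159228]
 [276.9032279  219.84160957]] [[299.20203044 268.86076472]]
```

```bash
python3 -m jog '[[[0.5,-1,0.5],[0,0,0.9],85],[[0.9,-2,0.8],[0,0,1.8],85],[[1.4,-3,0.8],[0,0,2.7],85],[[1.8,-4,0.8],[0,0,3.6],85],[[2.2,-5,0.8],[0,0,3.93],85],[[2.6,-6,0.8],[0,0,3.93],85],[[3.0,-7,0.8],[0,0,3.93],85],[[3.4,-8,0.8],[0,0,3.93],85]]'
python3 - <<'E'
from h import *
s=arm.state();print(s["qpos"],s["position"],R.from_quat(s["tcp_rot"]).as_matrix().round(3))
E
```

```text
time: 1.15
position: [0.4605, 0.0831, 0.2961]
tcp_rot: [-0.044, 0.999, 0.0, 0.0]
wrist_force: [1.4, 0.6, -0.2]
opening: 0.085
[ 1.05641742e-01 -2.47075735e-01  1.46632013e+00  1.24144587e-04
  1.92211469e+00 -1.55217551e+00] [0.46046814 0.08305498 0.29613366] [[-0.996 -0.087  0.   ]
 [-0.087  0.996  0.   ]
 [-0.     0.    -1.   ]]
```

```bash
python3 -m jog '[[[0,0,0],[0,0,0],50],[[0,0,0],[0,0,0],50]]'
cat >> h.py <<'E'
AX=np.array([.5305,-.083,.1]);YAW=.088
RB=R.from_matrix([[-np.cos(YAW),-np.sin(YAW),0],[-np.sin(YAW),np.cos(YAW),0],[0,0,-1]])
def target(r,th):
    th=np.radians(th);x=np.array([np.cos(YAW),np.sin(YAW),0]);y=np.array([-np.sin(YAW),np.cos(YAW),0])
    return AX+r*(np.sin(th)*x+np.array([0,0,np.cos(th)])), R.from_rotvec(y*th)*RB
def rows(lst,base=None):
    s=arm.state()
    p0,q0=(s["position"],R.from_quat(s["tcp_rot"])) if base is None else target(*base)
    for r,t in lst:
        p,q=target(r,t); print((r,t),((p-p0)/.06).round(2).tolist(),((q*q0.inv()).as_rotvec()/np.radians(8)).round(2).tolist())
def where():
    s=arm.state();Rm=R.from_quat(s["tcp_rot"]);d=s["position"]-AX
    x=np.array([np.cos(YAW),np.sin(YAW),0]);y=np.array([-np.sin(YAW),np.cos(YAW),0])
    print("t",s["time"],"q",s["qpos"].round(2),"stand xyz mm",(1e3*np.array([d@x,d@y,d[2]])).round(1),"r",np.hypot(d@x,d[2]),"ang",np.degrees(np.arctan2(d@x,d[2])).round(1),"tool rot from base",np.degrees((Rm*RB.inv()).as_rotvec()).round(1),"F",s["wrist_force"].round(1),"op",s["opening"])
E
python3 -c "
from h import *
where();rows([(.15,-15),(.15,-45)]);rows([(.064,-45)],base=(.15,-45))"
```

```text
time: 1.4
position: [0.46, 0.0852, 0.2961]
tcp_rot: [-0.043, 0.999, 0.0, -0.0]
wrist_force: [-0.3, 0.1, -0.6]
opening: 0.0514
t 1.4 q [ 0.11 -0.25  1.47  0.    1.92 -1.55] stand xyz mm [-55.4 173.7 196.1] r 0.20373707415429881 ang -15.8 tool rot from base [ 0.   0.  -0.1] F [-0.3  0.1 -0.6] op 0.05144258905577413
(0.15, -15) [0.53, -2.86, -0.85] [0.16, -1.87, 0.01]
(0.15, -45) [-0.59, -2.96, -1.5] [0.49, -5.61, 0.01]
(0.064, -45) [1.01, 0.09, -1.01] [0.0, 0.0, 0.0]
```

```bash
python3 -m jog '[[[0,-0.8,0],[0.1,-1.3,0.01],50],[[-0.2,-1.6,0],[0.2,-2.6,0.01],50],[[-0.4,-2.4,0],[0.3,-3.9,0.01],50],[[-0.59,-2.96,-0.5],[0.44,-5.1,0.01],50],[[-0.59,-2.96,-1.2],[0.49,-5.61,0.01],50],[[-0.59,-2.96,-1.5],[0.49,-5.61,0.01],50],[[-0.59,-2.96,-1.5],[0.49,-5.61,0.01],50],[[-0.59,-2.96,-1.5],[0.49,-5.61,0.01],50]]'
python3 - <<'E'
from h import *
import cv2
where()
s=arm.state();i=arm.get_image("wrist")
cv2.imwrite("pics/w1.png",cv2.resize(i,(800,600)))
print(wproj([target(r,t)[0] for r,t in((.075,0),(.075,-45),(.075,45))],s)*1.5625)
i=arm.get_image("scene")[180:340,180:380];cv2.imwrite("pics/s1.png",cv2.resize(i,(800,600)))
E
```

```text
time: 2.4
position: [0.4679, -0.1157, 0.2134]
tcp_rot: [-0.048, 0.927, 0.028, 0.37]
wrist_force: [-0.0, 0.0, 1.5]
opening: 0.05
t 2.4 q [-0.65 -0.86  2.17  0.53  1.27 -2.34] stand xyz mm [-65.2 -27.1 113.4] r 0.13083905682316554 ang -29.9 tool rot from base [  5.2 -43.3   0.9] F [-0.   0.   1.5] op 0.04995448308417846
[[449.26190378 369.86248281]
 [462.09459715 268.38061715]
 [435.64021036 368.41549509]]
```

View pics/w1.png

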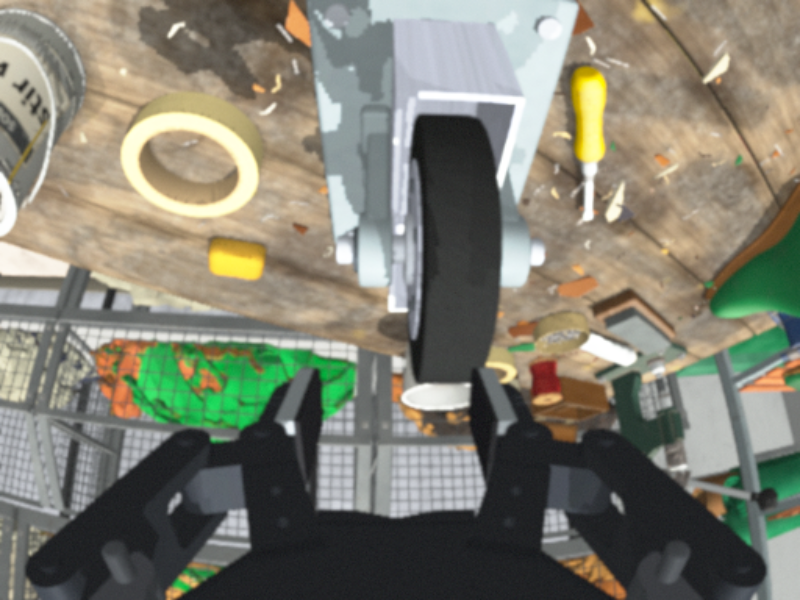

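View pics/s1.png

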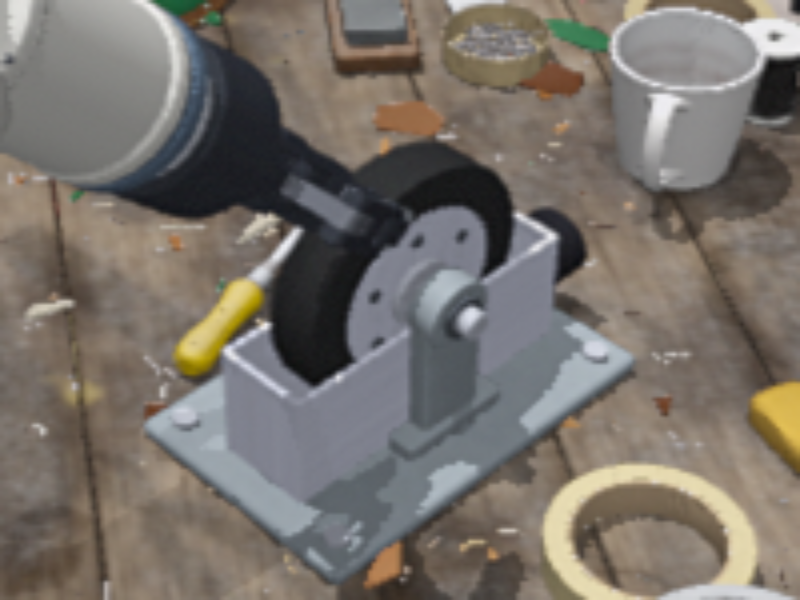

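```bash
python3 -m jog '[[[0,0,0.6],[0,0.6,0],50],[[0.2,0.1,1.2],[0,1.2,0],50],[[0.3,0.3,1.2],[0,1.9,0],50],[[0.3,0.3,1.2],[0,1.9,0],50],[[0.3,0.3,1.2],[0,1.9,0],50]]'; python3 -c "
from h import *
where();rows([(.064,-28)])"
```

```text
time: 3.12
position: [0.485, -0.0991, 0.2819]
tcp_rot: [-0.043, 0.968, 0.034, 0.244]
wrist_force: [0.9, 0.2, 0.2]
opening: 0.0504
t 3.125 q [-0.46 -0.58  1.8   0.29  1.51 -2.08] stand xyz mm [-46.8 -12.  181.9] r 0.18783939779094877 ang -14.4 tool rot from base [  5.2 -28.   -0. ] F [0.9 0.2 0.2] op 0.05035643415513077
(0.064, -28) [0.26, 0.22, -2.09] [-0.33, 0.02, -0.08]
```

```bash
python3 -m jog '[[[0.26,0.22,-0.3],[-0.33,0.02,-0.08],50],[[0.26,0.22,-0.6],[-0.33,0.02,-0.08],50],[[0.26,0.22,-0.6],[-0.33,0.02,-0.08],50]]'; python3 -c "
from h import *
where();rows([(.064,-28)])"
```

```text
time: 3.5
position: [0.4993, -0.0864, 0.2432]
tcp_rot: [-0.042, 0.97, 0.011, 0.239]
wrist_force: [0.2, -0.1, 0.7]
opening: 0.0496
t 3.5 q [-0.37 -0.57  1.87  0.21  1.41 -2.02] stand xyz mm [-31.4  -0.6 143.2] r 0.14661568171815764 ang -12.3 tool rot from base [  2.5 -27.6  -0.1] F [ 0.2 -0.1  0.7] op 0.04956208813208146
(0.064, -28) [0.02, 0.01, -1.45] [-0.01, -0.04, 0.01]
```

```bash
python3 -m jog '[[[0.02,0.01,-0.6],[0,-0.04,0],50],[[0.02,0.01,-1.1],[0,-0.04,0],50],[[0.02,0.01,-1.43],[0,-0.04,0],50],[[0.02,0.01,-1.43],[0,-0.04,0],50],[[0.02,0.01,-1.43],[0,-0.04,0],50]]'
python3 - <<'E'
from h import *
import cv2
where()
i=arm.get_image("wrist")
cv2.imwrite("pics/w2.png",cv2.resize(i,(800,600)))
E
```

```text
time: 4.12
position: [0.5023, -0.0861, 0.162]
tcp_rot: [-0.042, 0.969, 0.01, 0.245]
wrist_force: [0.3, 0.2, -0.2]
opening: 0.0496
t 4.125 q [-0.37 -0.58  2.02  0.22  1.26 -2.05] stand xyz mm [-28.3  -0.6  62. ] r 0.06817252669577344 ang -24.6 tool rot from base [  2.4 -28.3  -0.1] F [ 0.3  0.2 -0.2] op 0.04963487292050932
```

View pics/w2.png

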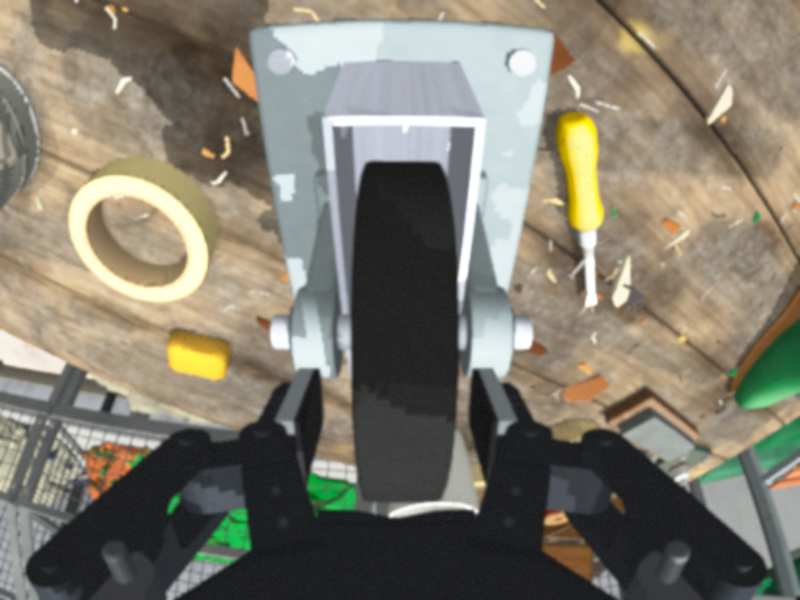

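```bash
python3 -m jog '[[[0,0.037,-0.05],[0,0,0],40],[[0,0.037,-0.05],[0,0,0],36],[[0,0.037,-0.05],[0,0,0],20],[[0,0.037,-0.05],[0,0,0],20],[[0,0.037,-0.05],[0,0,0],20]]'; python3 -c "
from h import *
where();s=arm.state();print(s['ft_torque'])"
```

```text
time: 4.8
position: [0.5019, -0.0836, 0.1577]
tcp_rot: [-0.042, 0.969, 0.01, 0.244]
wrist_force: [-3.4, -1.3, 3.8]
opening: 0.0308
t 4.8 q [-0.36 -0.58  2.03  0.22  1.25 -2.04] stand xyz mm [-28.6   1.9  57.7] r 0.06437187387995906 ang -26.3 tool rot from base [  2.4 -28.2  -0.1] F [-3.4 -1.3  3.8] op 0.030829288150084334
[-0.07885163  0.47472791 -0.07704357]
```

```bash
cat >> h.py <<'E'
AX=AX+.002*np.array([-np.sin(YAW),np.cos(YAW),0])
def arc(degs):
    s=arm.state();y=np.array([-np.sin(YAW),np.cos(YAW),0]);d=s["position"]-AX
    for a in degs:
        v=y*np.radians(a); print("[%s,%s,20],"%(((R.from_rotvec(v).apply(d)-d)/.06).round(3).tolist(),(v/np.radians(8)).round(3).tolist()))
E
python3 -c "
from h import *
arc([9,18,27,36,45,54,63,72])"
```

```text
[[0.156, 0.014, 0.063],[-0.099, 1.121, 0.0],20],
[[0.319, 0.028, 0.1],[-0.198, 2.241, 0.0],20],
[[0.487, 0.043, 0.111],[-0.297, 3.362, 0.0],20],
[[0.654, 0.058, 0.096],[-0.395, 4.483, 0.0],20],
[[0.816, 0.072, 0.055],[-0.494, 5.603, 0.0],20],
[[0.97, 0.086, -0.011],[-0.593, 6.724, 0.0],20],
[[1.112, 0.098, -0.101],[-0.692, 7.845, 0.0],20],
[[1.238, 0.109, -0.212],[-0.791, 8.965, 0.0],20],
```

```bash
python3 -m jog '[[[0.156,0.014,0.063],[-0.1,1.12,0],20],[[0.319,0.028,0.1],[-0.2,2.24,0],20],[[0.487,0.043,0.111],[-0.3,3.36,0],20],[[0.487,0.043,0.111],[-0.3,3.36,0],20]]'; python3 -c "
from h import *
where();s=arm.state();print(s['ft_torque'])
arc([9,18,27,36,45,54])"
```

```text
time: 5.3
position: [0.5327, -0.081, 0.1636]
tcp_rot: [-0.044, 0.999, -0.0, 0.008]
wrist_force: [-3.3, -0.3, 5.4]
opening: 0.0314
t 5.3 q [-0.22 -0.09  1.56  0.    1.65 -1.87] stand xyz mm [ 2.3 -0.2 63.6] r 0.0635960227610526 ang 2.1 tool rot from base [ 0.  -0.9  0. ] F [-3.3 -0.3  5.4] op 0.031395749693255114
[-0.03777897  0.57796727 -0.06182551]
[[0.165, 0.015, -0.019],[-0.099, 1.121, 0.0],20],
[[0.324, 0.029, -0.064],[-0.198, 2.241, 0.0],20],
[[0.475, 0.042, -0.133],[-0.297, 3.362, 0.0],20],
[[0.613, 0.054, -0.225],[-0.395, 4.483, 0.0],20],
[[0.735, 0.065, -0.338],[-0.494, 5.603, 0.0],20],
[[0.838, 0.074, -0.468],[-0.593, 6.724, 0.0],20],
```

Forces are low. I'll continue the stroke.

```bash
python3 -m jog '[[[0.165,0.015,-0.019],[-0.1,1.12,0],20],[[0.324,0.029,-0.064],[-0.2,2.24,0],20],[[0.475,0.042,-0.133],[-0.3,3.36,0],20],[[0.613,0.054,-0.225],[-0.4,4.48,0],20],[[0.735,0.065,-0.338],[-0.49,5.6,0],20],[[0.735,0.065,-0.338],[-0.49,5.6,0],20],[[0.735,0.065,-0.338],[-0.49,5.6,0],20]]'
python3 - <<'E'
from h import *
import cv2
where();s=arm.state();print(s['ft_torque'])
i=arm.get_image("wrist")
cv2.imwrite("pics/w3.png",cv2.resize(i,(800,600)))
i=arm.get_image("scene")[180:340,180:380];cv2.imwrite("pics/s3.png",cv2.resize(i,(800,600)))
E
```

```text
time: 6.18
position: [0.5768, -0.0772, 0.1413]
tcp_rot: [-0.041, 0.928, -0.017, -0.371]
wrist_force: [6.2, -1.4, -2.2]
opening: 0.031
t 6.175 q [-0.11  0.69  0.83 -0.2   2.36 -1.86] stand xyz mm [46.7 -0.3 41.3] r 0.062285598698177166 ang 48.5 tool rot from base [-3.9 43.4  0. ] F [ 6.2 -1.4 -2.2] op 0.03104875245437602
[ 0.14745608 -1.63238019 -0.31084614]
```

View pics/w3.png

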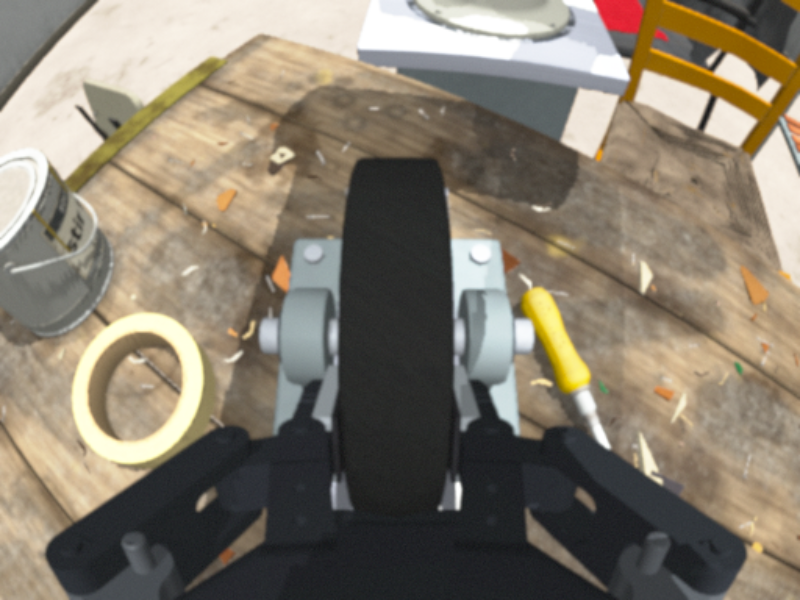

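View pics/s3.png

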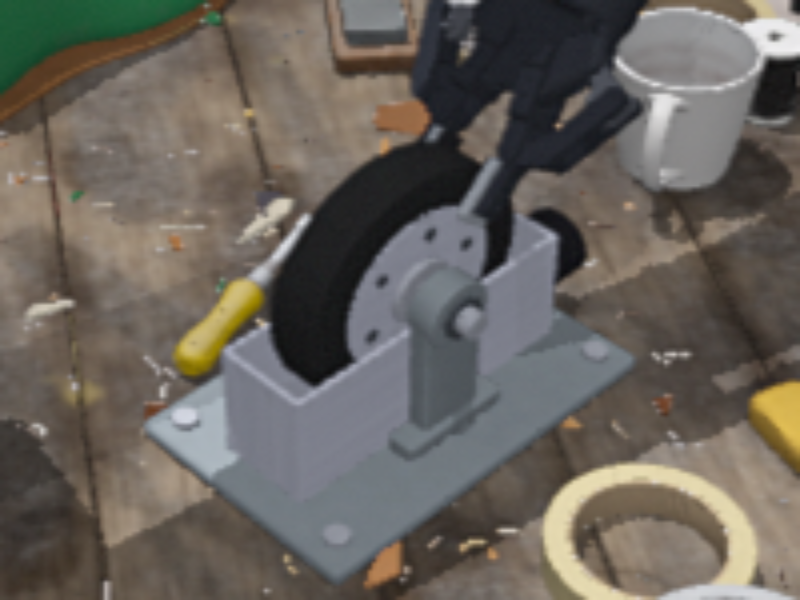

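```bash
python3 -m jog '[[[0,0,0],[0,0,0],50],[[0,0,0],[0,0,0],50],[[0,0,0],[0,0,0],50]]'; python3 -c "
from h import *
where()
arc([-10,-20,-30,-40,-50,-60,-70,-72])"
```

```text
time: 6.65
position: [0.575, -0.0769, 0.1436]
tcp_rot: [-0.041, 0.927, -0.017, -0.372]
wrist_force: [0.7, -0.1, 0.0]
opening: 0.0497
t 6.65 q [-0.11  0.69  0.83 -0.2   2.37 -1.86] stand xyz mm [44.9  0.2 43.6] r 0.06260708835390491 ang 45.8 tool rot from base [-3.9 43.6  0. ] F [ 0.7 -0.1  0. ] op 0.049746897280053194
[[-0.137, -0.012, 0.119],[0.11, -1.245, -0.0],20],
[[-0.293, -0.026, 0.212],[0.22, -2.49, -0.0],20],
[[-0.462, -0.041, 0.277],[0.33, -3.735, -0.0],20],
[[-0.64, -0.056, 0.311],[0.439, -4.981, -0.0],20],
[[-0.821, -0.072, 0.313],[0.549, -6.226, -0.0],20],
[[-1.0, -0.088, 0.284],[0.659, -7.471, -0.0],20],
[[-1.171, -0.103, 0.225],[0.769, -8.716, -0.0],20],
[[-1.204, -0.106, 0.209],[0.791, -8.965, -0.0],20],
```

```bash
python3 -m jog '[[[-0.137,-0.012,0.119],[0.11,-1.245,0],50],[[-0.293,-0.026,0.212],[0.22,-2.49,0],50],[[-0.462,-0.041,0.277],[0.33,-3.735,0],50],[[-0.64,-0.056,0.311],[0.44,-4.98,0],50],[[-0.821,-0.072,0.313],[0.55,-6.226,0],50],[[-1.0,-0.088,0.284],[0.66,-7.47,0],50],[[-1.171,-0.103,0.225],[0.77,-8.716,0],50],[[-1.22,-0.107,0.21],[0.79,-8.965,0],50]]'; python3 -m jog '[[[0,0,0],[0,0,0],50],[[0,0,0],[0,0,0],40]]';python3 - <<'E'
from h import *
import cv2
where()
arc([9,18,27,36,45,54,63,72])
i=arm.get_image("wrist")
cv2.imwrite("pics/w4.png",cv2.resize(i,(800,600)))
E
```

```text
time: 7.65
position: [0.4991, -0.0831, 0.1536]
tcp_rot: [-0.042, 0.969, 0.01, 0.244]
wrist_force: [0.4, 0.8, -0.6]
opening: 0.0503
time: 7.9
position: [0.5024, -0.0835, 0.1573]
tcp_rot: [-0.042, 0.969, 0.01, 0.244]
wrist_force: [0.2, 0.3, -0.0]
opening: 0.0401
t 7.9 q [-0.36 -0.58  2.03  0.22  1.25 -2.04] stand xyz mm [-28.   -0.1  57.3] r 0.06373699387401709 ang -26.1 tool rot from base [  2.4 -28.2  -0. ] F [ 0.2  0.3 -0. ] op 0.04014465000965865
[[0.154, 0.014, 0.061],[-0.099, 1.121, 0.0],20],
[[0.316, 0.028, 0.098],[-0.198, 2.241, 0.0],20],
[[0.482, 0.043, 0.108],[-0.297, 3.362, 0.0],20],
[[0.648, 0.057, 0.092],[-0.395, 4.483, 0.0],20],
[[0.808, 0.071, 0.051],[-0.494, 5.603, 0.0],20],
[[0.961, 0.085, -0.016],[-0.593, 6.724, 0.0],20],
[[1.101, 0.097, -0.105],[-0.692, 7.845, 0.0],20],
[[1.225, 0.108, -0.215],[-0.791, 8.965, 0.0],20],
```

View pics/w4.png

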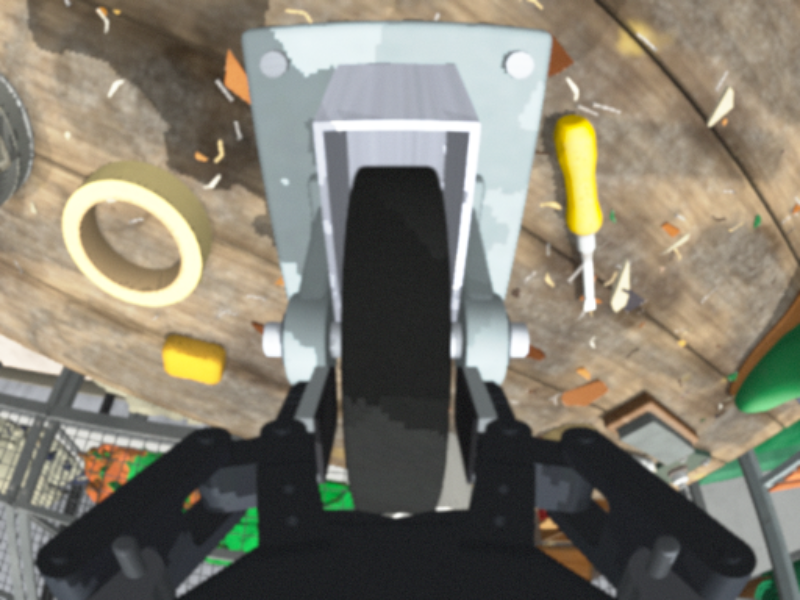

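Wheel is centred between the fingers (columns 343–450, fingers 330–465) and the bar is not showing yet. Grip again and do a second stroke.

```bash
python3 -m jog '[[[0,0,0],[0,0,0],20],[[0,0,0],[0,0,0],20],[[0,0,0],[0,0,0],20]]';python3 -m jog '[[[0.154,0.014,0.061],[-0.1,1.12,0],20],[[0.316,0.028,0.098],[-0.2,2.24,0],20],[[0.482,0.043,0.108],[-0.3,3.36,0],20],[[0.648,0.057,0.092],[-0.4,4.48,0],20],[[0.808,0.071,0.051],[-0.49,5.6,0],20],[[0.961,0.085,-0.016],[-0.59,6.72,0],20],[[1.101,0.097,-0.105],[-0.69,7.845,0],20],[[1.225,0.108,-0.215],[-0.79,8.965,0],20]]'; python3 -m jog '[[[0,0,0],[0,0,0],20],[[0,0,0],[0,0,0],20]]'
python3 - <<'E'
from h import *
import cv2
where()
i=arm.get_image("wrist")
cv2.imwrite("pics/w5.png",cv2.resize(i,(800,600)))
i=arm.get_image("scene")[180:340,180:380];cv2.imwrite("pics/s5.png",cv2.resize(i,(800,600)))
E
```

```text
time: 8.32
position: [0.5025, -0.0836, 0.157]
tcp_rot: [-0.042, 0.969, 0.01, 0.244]
wrist_force: [-1.5, -1.0, 4.5]
opening: 0.0309
time: 9.32
position: [0.5761, -0.0772, 0.1475]
tcp_rot: [-0.04, 0.927, -0.018, -0.373]
wrist_force: [4.0, -10.5, 19.2]
opening: 0.0312
time: 9.57
position: [0.5771, -0.0772, 0.1413]
tcp_rot: [-0.041, 0.927, -0.017, -0.371]
wrist_force: [7.6, -2.2, 0.2]
opening: 0.0308
t 9.575 q [-0.11  0.69  0.83 -0.2   2.36 -1.86] stand xyz mm [46.9 -0.3 41.3] r 0.062478676794742935 ang 48.6 tool rot from base [-3.9 43.4  0. ] F [ 7.6 -2.2  0.2] op 0.030807178334730147
```

View pics/w5.png

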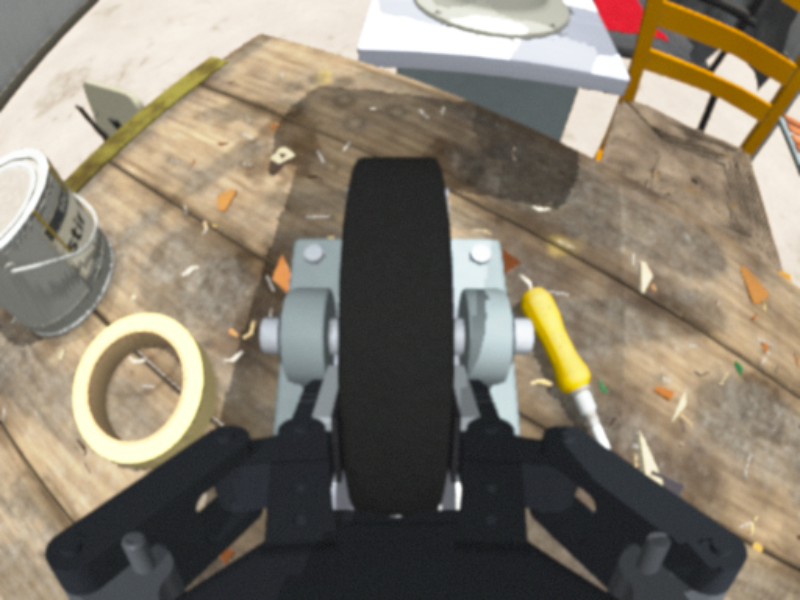

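View pics/s5.png

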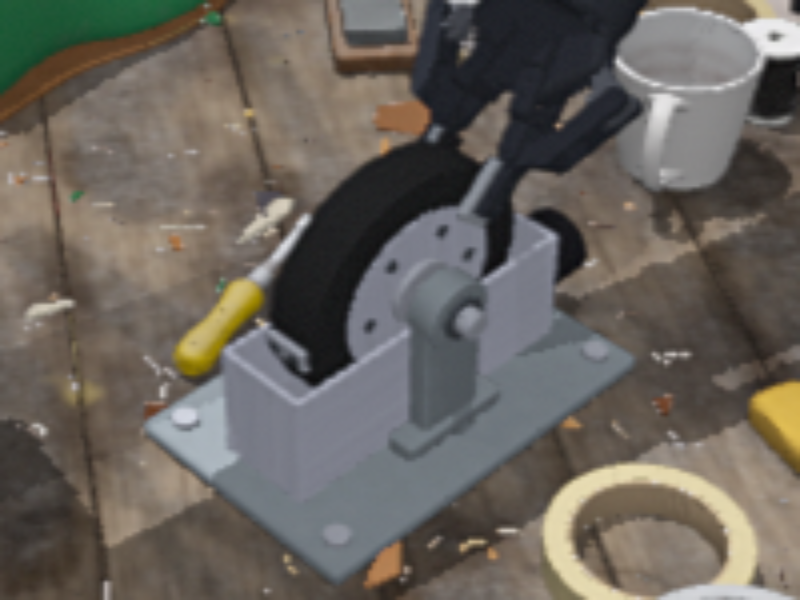

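Run:
```python
from h import *
for t in range(-120,-60,5):
    y=np.array([-np.sin(YAW),np.cos(YAW),0])
    c=target(.078,t)[0]
    print(t,((proj("scene",[c+.013*y,c,c-.013*y])-[180,180])*[4,3.75]).round(0).tolist())
```

```text
-120 [[277.0, 379.0], [295.0, 391.0], [313.0, 404.0]]
-115 [[273.0, 374.0], [290.0, 386.0], [308.0, 399.0]]
-110 [[268.0, 368.0], [286.0, 380.0], [304.0, 393.0]]
-105 [[265.0, 361.0], [283.0, 374.0], [301.0, 386.0]]
-100 [[263.0, 353.0], [280.0, 366.0], [298.0, 379.0]]
-95 [[261.0, 345.0], [279.0, 358.0], [297.0, 371.0]]
-90 [[260.0, 336.0], [278.0, 349.0], [296.0, 362.0]]
-85 [[260.0, 327.0], [278.0, 339.0], [296.0, 352.0]]
-80 [[261.0, 316.0], [279.0, 329.0], [297.0, 342.0]]
-75 [[263.0, 306.0], [281.0, 318.0], [299.0, 331.0]]
-70 [[266.0, 295.0], [284.0, 307.0], [302.0, 320.0]]
-65 [[269.0, 283.0], [287.0, 296.0], [306.0, 308.0]]
```

```bash
python3 -m jog '[[[0,0,0],[0,0,0],50],[[0,0,0],[0,0,0],50],[[0,0,0],[0,0,0],50]]'; python3 -m jog '[[[-0.137,-0.012,0.119],[0.11,-1.245,0],50],[[-0.293,-0.026,0.212],[0.22,-2.49,0],50],[[-0.462,-0.041,0.277],[0.33,-3.735,0],50],[[-0.64,-0.056,0.311],[0.44,-4.98,0],50],[[-0.821,-0.072,0.313],[0.55,-6.226,0],50],[[-1.0,-0.088,0.284],[0.66,-7.47,0],50],[[-1.171,-0.103,0.225],[0.77,-8.716,0],50],[[-1.22,-0.107,0.21],[0.79,-8.965,0],50]]'; python3 -m jog '[[[0,0,0],[0,0,0],50],[[0,0,0],[0,0,0],40]]';python3 - <<'E'
from h import *
import cv2
where()
arc([72])
i=arm.get_image("wrist")
cv2.imwrite("pics/w6.png",cv2.resize(i,(800,600)))
E
```

```text
time: 10.05
position: [0.5753, -0.0768, 0.1431]
tcp_rot: [-0.041, 0.927, -0.017, -0.372]
wrist_force: [-0.5, -0.3, 0.3]
opening: 0.0497
time: 11.05
position: [0.4993, -0.0831, 0.1532]
tcp_rot: [-0.042, 0.969, 0.01, 0.244]
wrist_force: [0.3, -0.5, 0.0]
opening: 0.0501
time: 11.3
position: [0.5027, -0.0835, 0.1569]
tcp_rot: [-0.042, 0.969, 0.01, 0.244]
wrist_force: [1.7, -0.1, -0.3]
opening: 0.0403
t 11.3 q [-0.36 -0.58  2.03  0.22  1.25 -2.04] stand xyz mm [-27.7  -0.   56.9] r 0.06329358105862928 ang -26.0 tool rot from base [  2.4 -28.2  -0. ] F [ 1.7 -0.1 -0.3] op 0.04030033091222252
[[1.216, 0.107, -0.216],[-0.791, 8.965, 0.0],20],
```

View pics/w6.png

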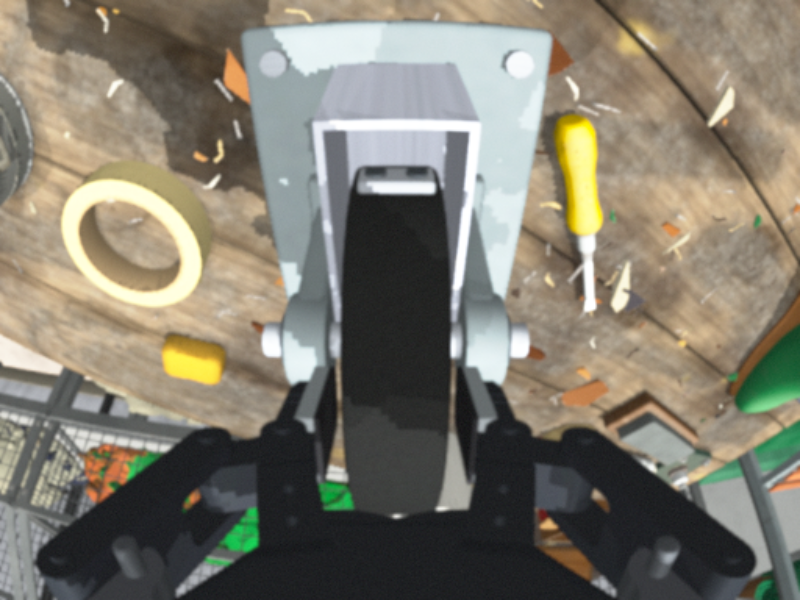

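Run:
```python
from h import *
s=arm.state()
for t in range(-110,-70,3):
    print(t,(wproj([target(.078,t)[0],target(.078,t+5.1)[0],target(.075,t+5.2)[0]],s)*1.5625).round(0).tolist())
```

```text
-110 [[397.0, 148.0], [397.0, 150.0], [397.0, 158.0]]
-107 [[397.0, 149.0], [397.0, 153.0], [397.0, 161.0]]
-104 [[397.0, 151.0], [397.0, 156.0], [397.0, 164.0]]
-101 [[397.0, 154.0], [397.0, 160.0], [397.0, 168.0]]
-98 [[397.0, 157.0], [397.0, 165.0], [397.0, 173.0]]
-95 [[397.0, 161.0], [398.0, 170.0], [397.0, 178.0]]
-92 [[397.0, 166.0], [398.0, 177.0], [397.0, 185.0]]
-89 [[398.0, 172.0], [398.0, 184.0], [397.0, 192.0]]
-86 [[398.0, 179.0], [398.0, 192.0], [398.0, 200.0]]
-83 [[398.0, 186.0], [398.0, 201.0], [398.0, 208.0]]
-80 [[398.0, 195.0], [398.0, 211.0], [398.0, 218.0]]
-77 [[398.0, 204.0], [398.0, 222.0], [398.0, 228.0]]
-74 [[398.0, 214.0], [398.0, 234.0], [398.0, 240.0]]
-71 [[398.0, 225.0], [398.0, 246.0], [397.0, 252.0]]
```

```bash
python3 -m jog '[[[0,0,0],[0,0,0],20],[[0,0,0],[0,0,0],20],[[0,0,0],[0,0,0],20]]';python3 -m jog '[[[0.154,0.014,0.061],[-0.1,1.12,0],20],[[0.316,0.028,0.098],[-0.2,2.24,0],20],[[0.482,0.043,0.108],[-0.3,3.36,0],20],[[0.648,0.057,0.092],[-0.4,4.48,0],20],[[0.808,0.071,0.051],[-0.49,5.6,0],20],[[0.961,0.085,-0.016],[-0.59,6.72,0],20],[[1.101,0.097,-0.105],[-0.69,7.845,0],20],[[1.22,0.108,-0.215],[-0.79,8.965,0],20]]'; python3 -m jog '[[[0,0,0],[0,0,0],20],[[0,0,0],[0,0,0],20],[[0,0,0],[0,0,0],50],[[0,0,0],[0,0,0],50],[[0,0,0],[0,0,0],50]]'
python3 - <<'E'
from h import *
import cv2
where()
s=arm.state();i=arm.get_image("wrist")
cv2.imwrite("pics/w7.png",cv2.resize(i,(800,600)))
i=arm.get_image("scene")[180:340,180:380];cv2.imwrite("pics/s7.png",cv2.resize(i,(800,600)))
for t in range(-32,-12,2):
    print(t,(wproj([target(.078,t-5.1)[0],target(.078,t)[0],target(.078,t+5.1)[0]],s)*1.5625).round(0).tolist())
E
```

```text
time: 11.72
position: [0.5028, -0.0835, 0.1566]
tcp_rot: [-0.042, 0.969, 0.01, 0.244]
wrist_force: [-2.3, -1.2, 3.7]
opening: 0.0312
time: 12.72
position: [0.5759, -0.0772, 0.1471]
tcp_rot: [-0.04, 0.927, -0.018, -0.373]
wrist_force: [3.6, -11.1, 19.7]
opening: 0.0309
time: 13.35
position: [0.5752, -0.0768, 0.143]
tcp_rot: [-0.041, 0.927, -0.017, -0.372]
wrist_force: [-0.0, -0.5, -0.4]
opening: 0.0506
t 13.35 q [-0.11  0.69  0.83 -0.2   2.37 -1.86] stand xyz mm [45.1  0.3 43. ] r 0.0623037812274937 ang 46.4 tool rot from base [-3.9 43.6  0. ] F [-0.  -0.5 -0.4] op 0.05056662489817004
-32 [[397.0, 152.0], [397.0, 156.0], [397.0, 161.0]]
-30 [[397.0, 153.0], [397.0, 157.0], [397.0, 163.0]]
-28 [[397.0, 155.0], [397.0, 159.0], [397.0, 166.0]]
-26 [[397.0, 156.0], [397.0, 162.0], [397.0, 170.0]]
-24 [[397.0, 158.0], [397.0, 165.0], [397.0, 173.0]]
-22 [[397.0, 160.0], [397.0, 168.0], [397.0, 177.0]]
-20 [[397.0, 163.0], [397.0, 171.0], [397.0, 182.0]]
-18 [[397.0, 166.0], [397.0, 175.0], [397.0, 187.0]]
-16 [[397.0, 169.0], [397.0, 179.0], [397.0, 192.0]]
-14 [[397.0, 173.0], [397.0, 184.0], [397.0, 197.0]]
```

View pics/w7.png

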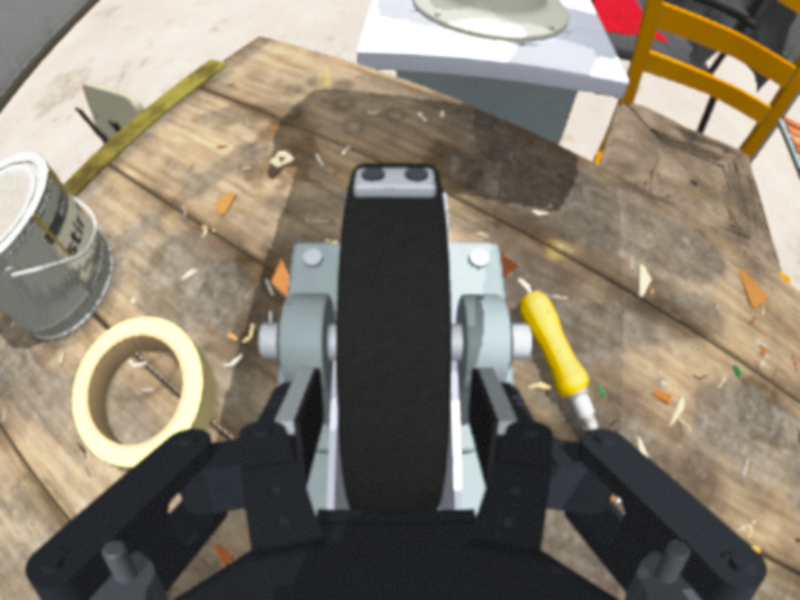

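View pics/s7.png

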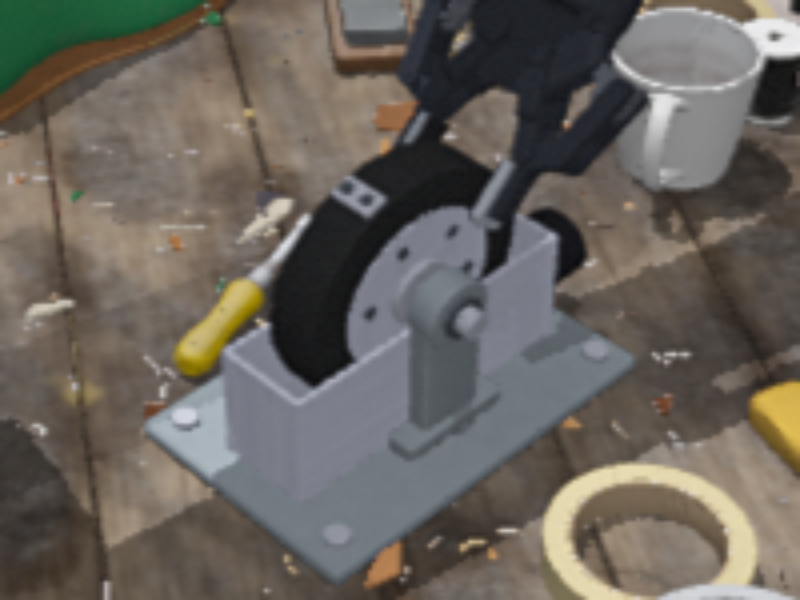

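Run:
```python
from h import *
import cv2
for t in range(-32,-8,2):
    print(t,((proj("scene",target(.078,t)[0])-[180,180])*[4,3.75]).round(1).tolist(), ((proj("top",target(.078,t)[0])-[260,160])*[8,8]).round(1).tolist())
i=cv2.imread("pics/w7.png")[140:240,330:460];cv2.imwrite("pics/w7c.png",cv2.resize(i,None,fx=6,fy=6,interpolation=cv2.INTER_CUBIC))
i=cv2.imread("pics/s7.png")[150:250,300:430];cv2.imwrite("pics/s7c.png",cv2.resize(i,None,fx=6,fy=6,interpolation=cv2.INTER_CUBIC))
```

```text
-32 [[330.7, 220.7]] [[371.7, 593.9]]
-30 [[334.1, 216.6]] [[371.8, 584.9]]
-28 [[337.7, 212.5]] [[371.8, 575.7]]
-26 [[341.3, 208.5]] [[371.7, 566.4]]
-24 [[344.9, 204.6]] [[371.6, 556.9]]
-22 [[348.6, 200.8]] [[371.4, 547.3]]
-20 [[352.4, 197.1]] [[371.2, 537.6]]
-18 [[356.2, 193.6]] [[370.8, 527.8]]
-16 [[360.0, 190.1]] [[370.5, 517.9]]
-14 [[363.9, 186.8]] [[370.0, 507.9]]
-12 [[367.8, 183.5]] [[369.6, 497.9]]
-10 [[371.7, 180.5]] [[369.0, 487.8]]
```

View pics/s7c.png

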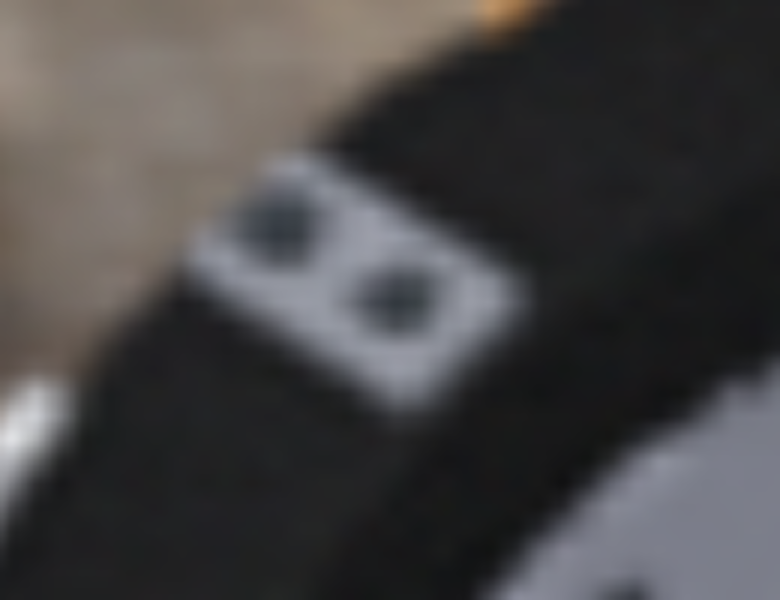

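View pics/w7c.png

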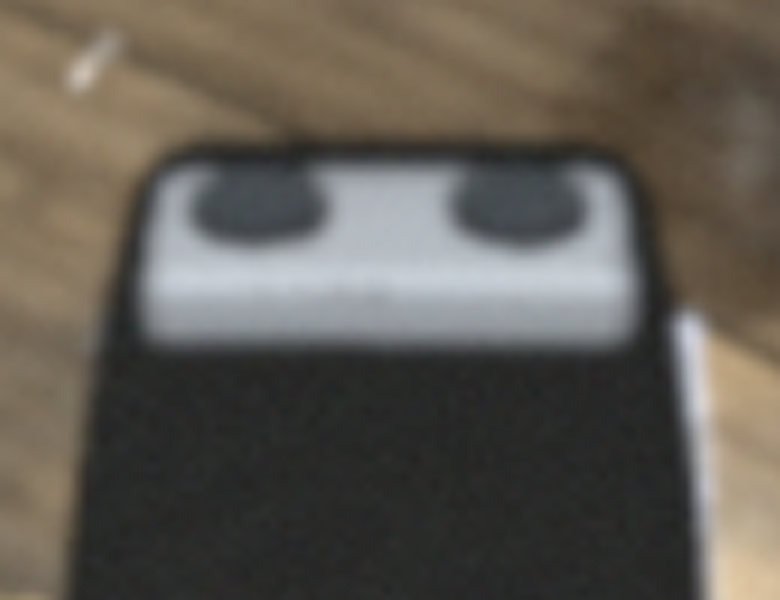

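```bash
python3 -m jog '[[[-0.137,-0.012,0.119],[0.11,-1.245,0],50],[[-0.293,-0.026,0.212],[0.22,-2.49,0],50],[[-0.462,-0.041,0.277],[0.33,-3.735,0],50],[[-0.64,-0.056,0.311],[0.44,-4.98,0],50],[[-0.73,-0.064,0.315],[0.49,-5.6,0],50],[[-0.73,-0.064,0.315],[0.49,-5.6,0],50],[[-0.73,-0.064,0.315],[0.49,-5.6,0],50]]'; python3 -m jog '[[[0,0,0],[0,0,0],38],[[0,0,0],[0,0,0],20],[[0,0,0],[0,0,0],20],[[0,0,0],[0,0,0],20]]'
python3 - <<'E'
from h import *
import cv2
where()
arc([6,12,18])
E
```

```text
time: 14.32
position: [0.5318, -0.0807, 0.1621]
tcp_rot: [-0.044, 0.999, -0.0, 0.01]
wrist_force: [-0.6, 1.1, -0.4]
opening: 0.0497
time: 14.82
position: [0.532, -0.081, 0.1616]
tcp_rot: [-0.043, 0.999, -0.001, 0.011]
wrist_force: [1.8, -4.0, -1.8]
opening: 0.0311
t 14.825 q [-0.22 -0.09  1.57  0.    1.65 -1.87] stand xyz mm [ 1.7 -0.2 61.6] r 0.06158483258559204 ang 1.6 tool rot from base [-0.  -1.3 -0.1] F [ 1.8 -4.  -1.8] op 0.031141619890844123
[[0.107, 0.009, -0.009],[-0.066, 0.747, 0.0],20],
[[0.212, 0.019, -0.028],[-0.132, 1.494, 0.0],20],
[[0.314, 0.028, -0.059],[-0.198, 2.241, 0.0],20],
```

```bash
python3 -m jog '[[[0.107,0.009,-0.009],[-0.066,0.747,0],20],[[0.212,0.019,-0.028],[-0.132,1.494,0],20],[[0.314,0.028,-0.059],[-0.198,2.241,0],20],[[0.314,0.028,-0.059],[-0.198,2.241,0],20],[[0.314,0.028,-0.059],[-0.198,2.241,0],20],[[0.314,0.028,-0.059],[-0.198,2.241,0],20]]'
cat > look.py <<'E'
from h import *
import cv2,sys
n=sys.argv[1]
where()
s=arm.state();i=arm.get_image("wrist")
c0=wproj(target(.078,0)[0],s)[0].astype(int)-[40,30]
c0=np.clip(c0,0,[432,324])
print("wrist crop0",c0)
cv2.imwrite(f"pics/w{n}.png",cv2.resize(i[c0[1]:c0[1]+60,c0[0]:c0[0]+80],None,fx=10,fy=10,interpolation=cv2.INTER_CUBIC))
i=arm.get_image("scene")[210:250,260:310];cv2.imwrite(f"pics/s{n}.png",cv2.resize(i,None,fx=14,fy=14,interpolation=cv2.INTER_CUBIC))
i=arm.get_image("top")[180:240,270:340];cv2.imwrite(f"pics/t{n}.png",cv2.resize(i,None,fx=10,fy=10,interpolation=cv2.INTER_CUBIC))
y=np.array([-np.sin(YAW),np.cos(YAW),0])
for t in (-6,-4,-2,0,2,4,6):
    P=[target(.078,t-5.15)[0],target(.078,t)[0],target(.078,t+5.15)[0]]
    print(t,"w",((wproj(P,s)-c0)*10).round(0).tolist(),"s",((proj("scene",P)-[260,210])*14).round(0).tolist(),"t",((proj("top",P)-[270,180])*10).round(0).tolist())
E
python3 look.py 8
```

```text
time: 15.58
position: [0.551, -0.0794, 0.1588]
tcp_rot: [-0.043, 0.989, -0.008, -0.145]
wrist_force: [2.3, -4.0, 3.2]
opening: 0.0313
t 15.575 q [-0.16  0.22  1.27 -0.08  1.93 -1.84] stand xyz mm [20.7 -0.3 58.8] r 0.06237234891234675 ang 19.4 tool rot from base [-1.6 16.6 -0.1] F [ 2.3 -4.   3.2] op 0.03125976313513161
wrist crop0 [215 194]
-6 w [[402.0, -54.0], [402.0, 111.0], [402.0, 279.0]] s [[173.0, 260.0], [208.0, 232.0], [244.0, 208.0]] t [[362.0, 417.0], [360.0, 385.0], [357.0, 352.0]]
-4 w [[402.0, 9.0], [402.0, 176.0], [402.0, 344.0]] s [[187.0, 249.0], [222.0, 222.0], [258.0, 199.0]] t [[361.0, 404.0], [359.0, 372.0], [356.0, 340.0]]
-2 w [[402.0, 74.0], [402.0, 242.0], [402.0, 408.0]] s [[200.0, 238.0], [236.0, 213.0], [271.0, 191.0]] t [[360.0, 392.0], [358.0, 359.0], [355.0, 327.0]]
0 w [[402.0, 139.0], [402.0, 307.0], [402.0, 471.0]] s [[214.0, 228.0], [250.0, 204.0], [285.0, 183.0]] t [[359.0, 379.0], [357.0, 347.0], [354.0, 315.0]]
2 w [[402.0, 204.0], [402.0, 371.0], [402.0, 533.0]] s [[228.0, 218.0], [263.0, 195.0], [298.0, 177.0]] t [[358.0, 367.0], [356.0, 334.0], [353.0, 303.0]]
4 w [[402.0, 269.0], [402.0, 435.0], [402.0, 593.0]] s [[242.0, 209.0], [277.0, 188.0], [312.0, 170.0]] t [[357.0, 354.0], [355.0, 322.0], [351.0, 290.0]]
6 w [[402.0, 334.0], [402.0, 497.0], [401.0, 652.0]] s [[255.0, 200.0], [290.0, 180.0], [325.0, 164.0]] t [[356.0, 341.0], [353.0, 310.0], [350.0, 278.0]]
```

View pics/w8.png

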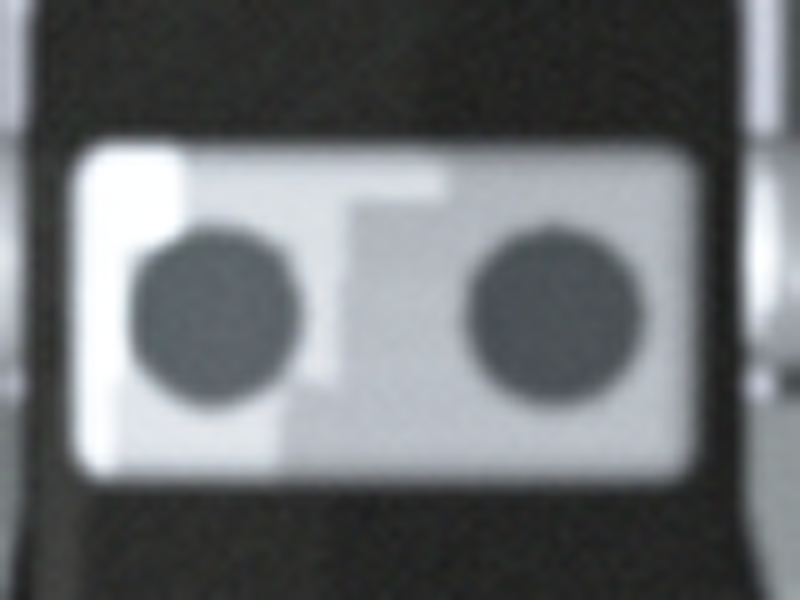

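View pics/s8.png

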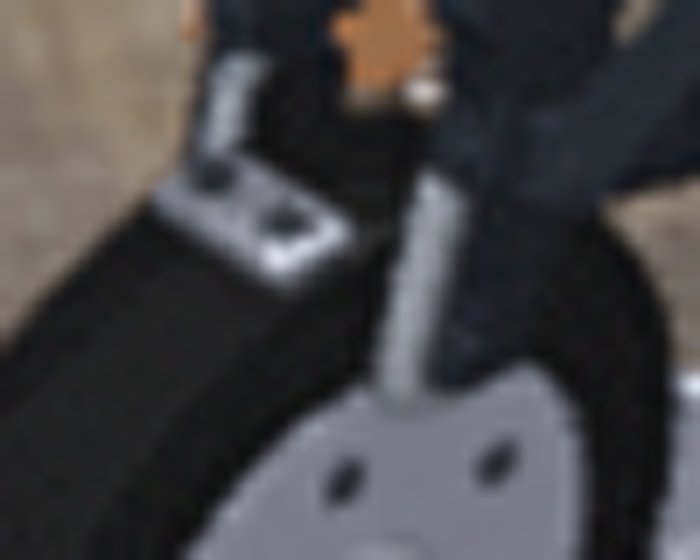

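View pics/t8.png

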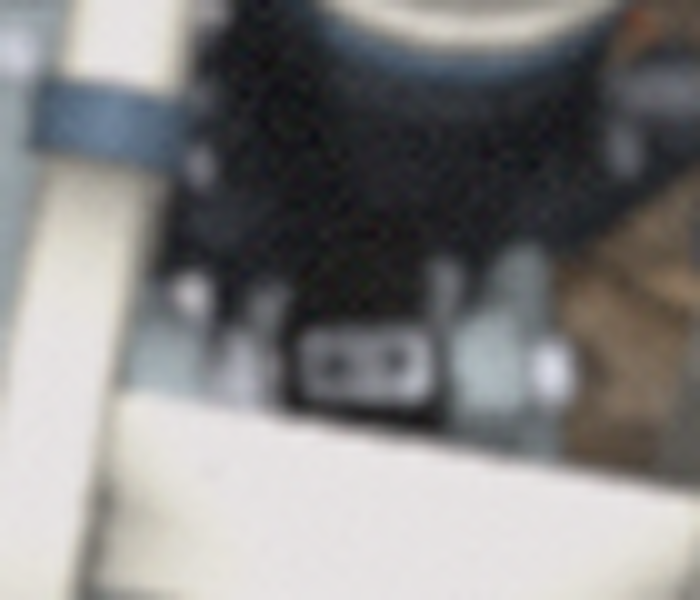

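```bash
python3 -m jog '[[[0,0,0],[0,0,0],36],[[0,0,0],[0,0,0],46],[[0,0,0],[0,0,0],54],[[0,0,0],[0,0,0],54]]'; python3 look.py 9; python3 -m jog '[[[0.1,0.01,0.35],[0,0,0],54],[[0.25,0.02,0.85],[0,0,0],54],[[0.42,0.03,1.5],[0,0,0],54],[[0.42,0.03,2.2],[0,0,0],54],[[0.2,0.8,2.3],[0,-1,0],54],[[0,1.7,2.3],[0,-2,0],54],[[-0.1,2.6,2.3],[0,-2,0],54],[[-0.2,3.5,2.3],[0,-2,0],54]]'; python3 -m jog '[[[0,0.5,0],[0,0,0],54],[[0,0.5,0],[0,0,0],54]]'; python3 look.py 10
```

```text
time: 16.23
position: [0.5504, -0.0789, 0.1582]
tcp_rot: [-0.043, 0.988, -0.007, -0.146]
wrist_force: [0.7, 0.2, -0.5]
opening: 0.0538
t 16.225 q [-0.16  0.22  1.27 -0.08  1.93 -1.84] stand xyz mm [20.2  0.4 58.2] r 0.06157690410400994 ang 19.1 tool rot from base [-1.6 16.7 -0. ] F [ 0.7  0.2 -0.5] op 0.053846161611279156
wrist crop0 [213 196]
-6 w [[408.0, -62.0], [408.0, 104.0], [408.0, 273.0]] s [[173.0, 260.0], [208.0, 232.0], [244.0, 208.0]] t [[362.0, 417.0], [360.0, 385.0], [357.0, 352.0]]
-4 w [[408.0, 2.0], [408.0, 170.0], [408.0, 338.0]] s [[187.0, 249.0], [222.0, 222.0], [258.0, 199.0]] t [[361.0, 404.0], [359.0, 372.0], [356.0, 340.0]]
-2 w [[408.0, 67.0], [408.0, 235.0], [408.0, 402.0]] s [[200.0, 238.0], [236.0, 213.0], [271.0, 191.0]] t [[360.0, 392.0], [358.0, 359.0], [355.0, 327.0]]
0 w [[408.0, 132.0], [408.0, 301.0], [408.0, 465.0]] s [[214.0, 228.0], [250.0, 204.0], [285.0, 183.0]] t [[359.0, 379.0], [357.0, 347.0], [354.0, 315.0]]
2 w [[408.0, 198.0], [408.0, 365.0], [408.0, 528.0]] s [[228.0, 218.0], [263.0, 195.0], [298.0, 177.0]] t [[358.0, 367.0], [356.0, 334
[... 1196 characters left out ...]
36.0, 213.0], [271.0, 191.0]] t [[360.0, 392.0], [358.0, 359.0], [355.0, 327.0]]
0 w [[293.0, 238.0], [300.0, 303.0], [310.0, 366.0]] s [[214.0, 228.0], [250.0, 204.0], [285.0, 183.0]] t [[359.0, 379.0], [357.0, 347.0], [354.0, 315.0]]
2 w [[295.0, 263.0], [303.0, 328.0], [316.0, 390.0]] s [[228.0, 218.0], [263.0, 195.0], [298.0, 177.0]] t [[358.0, 367.0], [356.0, 334.0], [353.0, 303.0]]
4 w [[298.0, 289.0], [308.0, 352.0], [321.0, 414.0]] s [[242.0, 209.0], [277.0, 188.0], [312.0, 170.0]] t [[357.0, 354.0], [355.0, 322.0], [351.0, 290.0]]
6 w [[301.0, 313.0], [313.0, 376.0], [328.0, 437.0]] s [[255.0, 200.0], [290.0, 180.0], [325.0, 164.0]] t [[356.0, 341.0], [353.0, 310.0], [350.0, 278.0]]
```

View pics/w9.png

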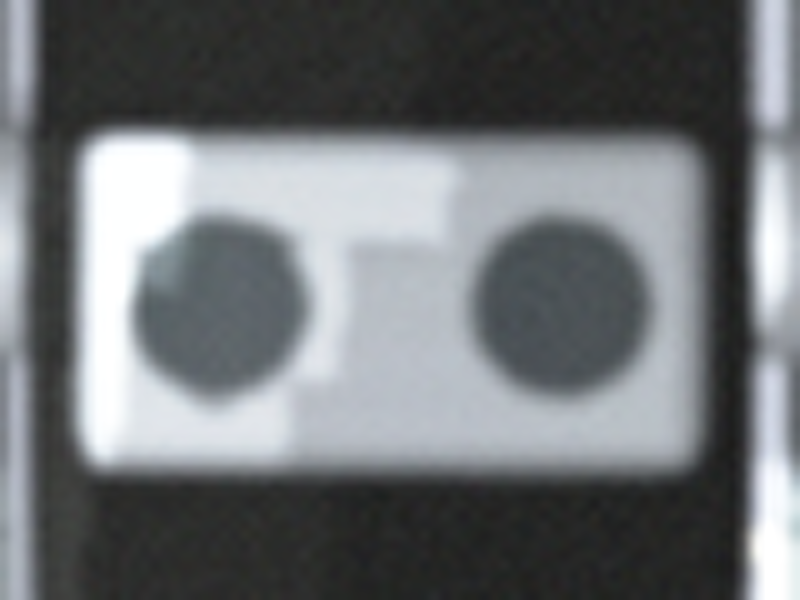

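View pics/s10.png

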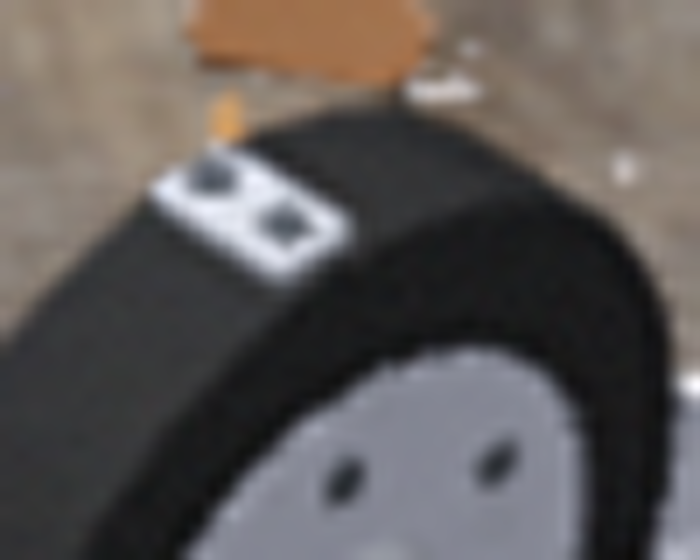

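View pics/t10.png

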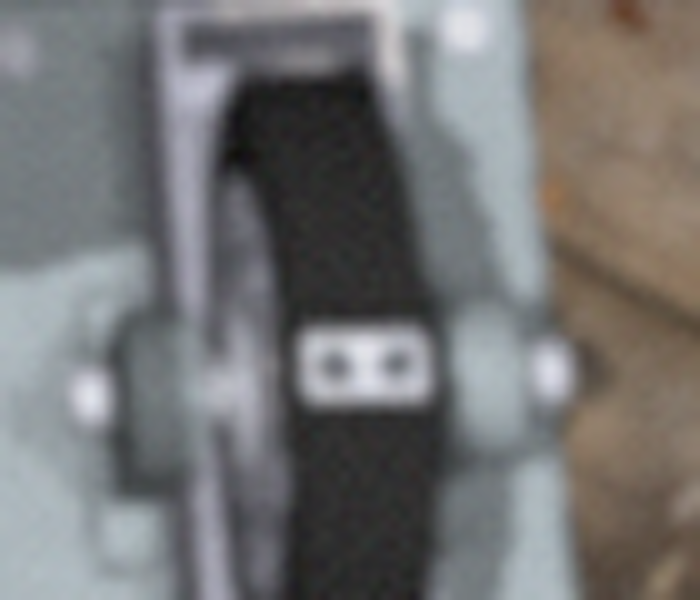

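Run:
```python
from h import *
import cv2
y=np.array([-np.sin(YAW),np.cos(YAW),0])
e=(proj("top",[AX+.058*y,AX-.058*y])-[270,180])*10+4.5
print(e)
print([(t,((proj("top",target(.078,t)[0])-[270,180])*10+4.5-e.mean(0)).round(1)) for t in(-4,-2,0,2)])
print("meas",np.array([367,366])-np.array([321.5,381.5]))
e=(proj("scene",AX-.058*y)-[260,210])*14+6.5; print("scene pred shaft px",(e-6.5)/14+[260,210])
i=arm.get_image("scene")[210:290,240:340];cv2.imwrite("pics/s11.png",cv2.resize(i,None,fx=7,fy=7,interpolation=cv2.INTER_CUBIC))
i=arm.get_image("scene");cv2.imwrite("pics/sf.png",i)
P=[AX-.058*y,target(.078,0)[0],target(.078,2)[0],target(.078,-2)[0]]
print((proj("scene",P)-[240,210])*7+3)
```

```text
[[ 64.58493526 404.56835928]
 [558.18327713 374.80763744]]
[(-4, array([[ 51.9, -13.3]])), (-2, array([[ 51. , -25.9]])), (0, array([[ 49.9, -38.4]])), (2, array([[ 48.8, -50.9]]))]
meas [ 45.5 -15.5]
scene pred shaft px [[298.29716337 268.40473644]]
[[411.08014362 411.83315508]
 [267.81830515 104.90825545]
 [274.65762871 100.72550065]
 [260.95461822 109.36773607]]
```

View pics/s11.png

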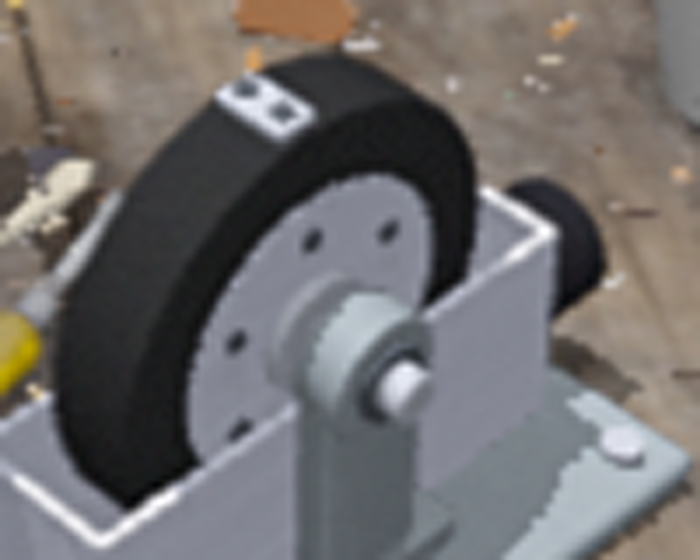

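View pics/sf.png

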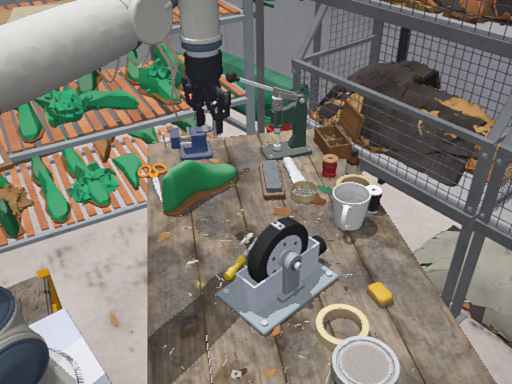

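```bash
python3 -c "
from h import *
s=arm.state()
y=np.array([-np.sin(YAW),np.cos(YAW),0]);x=np.array([np.cos(YAW),np.sin(YAW),0])
print((AX+.072*x+[0,0,.17]-s['position'])/.06,(RB*R.from_quat(s['tcp_rot']).inv()).as_rotvec()/np.radians(8))"
```

```text
[ 1.05574821 -3.90842863 -0.44022455] [ 0.19477767 -0.08446268  0.04254806]
```

```bash
python3 -m jog '[[[0.3,-0.9,0],[0.19,-0.08,0.04],54],[[0.6,-1.8,0],[0.19,-0.08,0.04],54],[[0.9,-2.7,0],[0.19,-0.08,0.04],54],[[1.06,-3.6,-0.2],[0.19,-0.08,0.04],54],[[1.06,-3.91,-0.44],[0.19,-0.08,0.04],54],[[1.06,-3.91,-0.44],[0.19,-0.08,0.04],54],[[1.06,-3.91,-0.44],[0.19,-0.08,0.04],54],[[1.06,-3.91,-0.44],[0.19,-0.08,0.04],54]]'
python3 - <<'E'
from h import *
import cv2
where()
s=arm.state();i=arm.get_image("wrist");cv2.imwrite("pics/w12.png",i)
np.save("s12.npy",np.r_[s["position"],s["tcp_rot"]])
c=[183,60]
cv2.imwrite("pics/w12c.png",cv2.resize(i[60:160,183:323],None,fx=5.7,fy=5.7,interpolation=cv2.INTER_CUBIC))
y=np.array([-np.sin(YAW),np.cos(YAW),0])
f=lambda p:((wproj(p,s)-c+.5)*5.7-.5).round(0).tolist()
print("shaft",f([AX+.055*y,AX-.055*y]))
for t in(-4,-2,0,2,4): print(t,f([target(.078,t-5.15)[0],target(.078,t)[0],target(.078,t+5.15)[0]]))
E
```

```text
time: 18.88
position: [0.6022, -0.0721, 0.2711]
tcp_rot: [-0.046, 0.999, -0.0, 0.001]
wrist_force: [-0.2, 0.6, -0.8]
opening: 0.0538
t 18.875 q [-0.18  0.11  1.17 -0.    1.86 -1.84] stand xyz mm [ 72.4   2.5 171.1] r 0.18582055913695297 ang 22.9 tool rot from base [-0.  -0.1  0.2] F [-0.2  0.6 -0.8] op 0.053846801440792166
shaft [[709.0, 281.0], [82.0, 280.0]]
-4 [[391.0, 180.0], [391.0, 233.0], [391.0, 287.0]]
-2 [[391.0, 201.0], [391.0, 254.0], [391.0, 308.0]]
0 [[391.0, 221.0], [391.0, 275.0], [391.0, 329.0]]
2 [[391.0, 242.0], [391.0, 296.0], [391.0, 350.0]]
4 [[391.0, 263.0], [391.0, 317.0], [391.0, 370.0]]
```

View pics/w12.png

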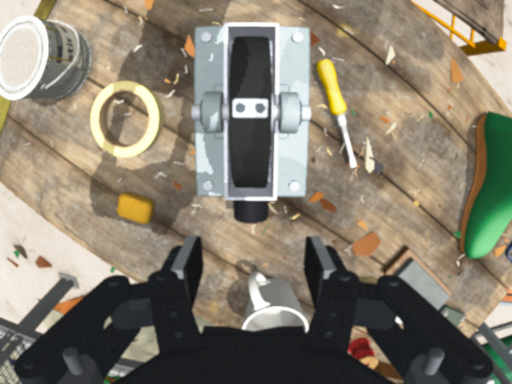

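View pics/w12c.png

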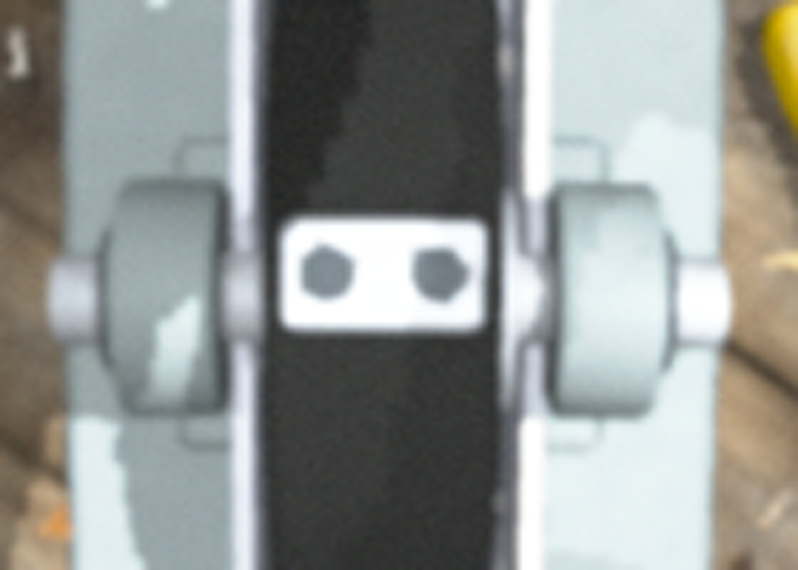

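```bash
python3 -m jog '[[[-0.5,-0.07,0],[0,0,0],54],[[-0.81,-0.113,-0.3],[0,0,0],54],[[-0.81,-0.113,-1.0],[0,0,0],54],[[-0.81,-0.113,-1.6],[0,0,0],54],[[-0.81,-0.113,-1.85],[0,0,0],54],[[-0.81,-0.113,-1.85],[0,0,0],54],[[-0.81,-0.113,-1.85],[0,0,0],54]]'; python3 -c "
from h import *
where()"; python3 -m jog '[[[0,0,0],[0,0,0],40],[[0,0,0],[0,0,0],36],[[0,0,0],[0,0,0],20],[[0,0,0],[0,0,0],20],[[0,0,0],[0,0,0],20]]'
cat >> h.py <<'E'
AX=AX+.0033*np.array([np.cos(YAW),np.sin(YAW),0])
E
python3 -c "
from h import *
where();arc([2.7])"; python3 look.py 13
```

```text
time: 19.8
position: [0.5544, -0.0804, 0.1611]
tcp_rot: [-0.045, 0.999, -0.001, 0.001]
wrist_force: [0.3, -1.1, 0.9]
opening: 0.0541
t 19.8 q [-0.2  -0.02  1.5  -0.    1.66 -1.86] stand xyz mm [24.  -1.5 61.1] r 0.06565577787003567 ang 21.4 tool rot from base [-0.1 -0.1  0.1] F [ 0.3 -1.1  0.9] op 0.05408186347095596
time: 20.42
position: [0.5539, -0.0792, 0.1603]
tcp_rot: [-0.045, 0.999, 0.001, 0.001]
wrist_force: [-0.1, 5.7, 3.7]
opening: 0.0315
t 20.425 q [-0.2  -0.02  1.5   0.    1.66 -1.86] stand xyz mm [20.4 -0.3 60.3] r 0.06360281338675959 ang 18.7 tool rot from base [ 0.1 -0.1  0.1] F [-0.1  5.7  3.7] op 0.031516390791717135
[[0.047, 0.004, -0.017],[-0.03, 0.336, 0.0],20],
t 20.425 q [-0.2  -0.02  1.5   0.    1.66 -1.86] stand xyz mm [20.4 -0.3 60.3] r 0.06360281338675959 ang 18.7 tool rot from base [ 0.1 -0.1  0.1] F [-0.1  5.7  3.7] op 0.031516390791717135
wrist crop0 [215 210]
-6 w [[407.0, -62.0], [407.0, 112.0], [406.0, 276.0]] s [[190.0, 250.0], [225.0, 222.0], [260.0, 197.0]] t [[360.0, 402.0], [358.0, 369.0], [356.0, 337.0]]
-4 w [[407.0, 6.0], [406.0, 177.0], [405.0,
[... 185 characters left out ...]
53.0, 202.0], [288.0, 180.0]] t [[359.0, 377.0], [357.0, 344.0], [354.0, 312.0]]
0 w [[406.0, 140.0], [406.0, 302.0], [405.0, 449.0]] s [[231.0, 217.0], [266.0, 193.0], [301.0, 173.0]] t [[358.0, 364.0], [356.0, 332.0], [353.0, 300.0]]
2 w [[406.0, 204.0], [405.0, 361.0], [404.0, 502.0]] s [[245.0, 208.0], [280.0, 185.0], [315.0, 166.0]] t [[357.0, 351.0], [354.0, 319.0], [351.0, 287.0]]
4 w [[406.0, 266.0], [405.0, 418.0], [404.0, 552.0]] s [[258.0, 198.0], [293.0, 177.0], [328.0, 160.0]] t [[356.0, 339.0], [353.0, 307.0], [350.0, 275.0]]
6 w [[405.0, 327.0], [404.0, 472.0], [403.0, 600.0]] s [[272.0, 190.0], [307.0, 170.0], [341.0, 154.0]] t [[355.0, 326.0], [352.0, 294.0], [349.0, 263.0]]
```

View pics/w13.png

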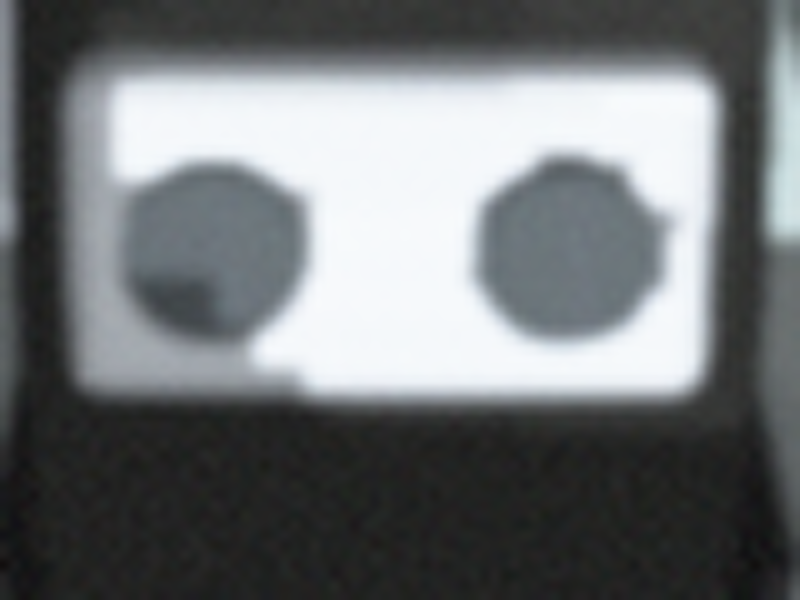

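```bash
python3 -m jog '[[[0.022,0.002,-0.008],[-0.014,0.16,0],20],[[0.043,0.004,-0.015],[-0.027,0.31,0],20],[[0.043,0.004,-0.015],[-0.027,0.31,0],20],[[0.043,0.004,-0.015],[-0.027,0.31,0],20],[[0.043,0.004,-0.015],[-0.027,0.31,0],20]]'; python3 -c "
from h import *
where()"; python3 -m jog '[[[0,0,0],[0,0,0],36],[[0,0,0],[0,0,0],46],[[0,0,0],[0,0,0],54],[[0,0,0],[0,0,0],54]]';  python3 -m jog '[[[0,0,0.4],[0,0,0],54],[[0,0,0.9],[0,0,0],54],[[0,0,1.4],[0,0,0],54],[[0.4,0.03,1.85],[0.027,-0.31,0],54],[[0.82,0.1,1.85],[0.027,-0.31,0],54],[[0.82,0.1,1.85],[0.027,-0.31,0],54],[[0.82,0.1,1.85],[0.027,-0.31,0],54],[[0.82,0.1,1.85],[0.027,-0.31,0],54]]'
python3 - <<'E'
from h import *
import cv2
where()
s=arm.state();i=arm.get_image("wrist");cv2.imwrite("pics/w14.png",i)
c=[183,60]
cv2.imwrite("pics/w14c.png",cv2.resize(i[60:160,183:323],None,fx=5.7,fy=5.7,interpolation=cv2.INTER_CUBIC))
y=np.array([-np.sin(YAW),np.cos(YAW),0])
f=lambda p:((wproj(p,s)-c+.5)*5.7-.5).round(0).tolist()
print("shaft",f([AX+.055*y,AX-.055*y]))
for t in(-4,-2,0,2,4): print(t,f([target(.078,t-5.15)[0],target(.078,t)[0],target(.078,t+5.15)[0]]))
E
```

```text
time: 21.2
position: [0.5565, -0.079, 0.1593]
tcp_rot: [-0.045, 0.999, -0.0, -0.021]
wrist_force: [-0.4, 5.2, 3.6]
opening: 0.0309
t 21.2 q [-0.2   0.03  1.46 -0.01  1.7  -1.86] stand xyz mm [23.  -0.3 59.3] r 0.06358063561996787 ang 21.2 tool rot from base [-0.1  2.4  0.1] F [-0.4  5.2  3.6] op 0.03093848767249148
time: 21.7
position: [0.556, -0.0804, 0.1579]
tcp_rot: [-0.044, 0.999, -0.001, -0.022]
wrist_force: [-0.7, 0.3, 0.8]
opening: 0.0539
time: 22.7
position: [0.6047, -0.0743, 0.2689]
tcp_rot: [-0.044, 0.999, -0.0, -0.001]
wrist_force: [0.4, 0.5, -0.7]
opening: 0.0538
t 22.7 q [-0.18  0.12  1.16 -0.    1.86 -1.84] stand xyz mm [7.130e+01 1.000e-01 1.689e+02] r 0.18330172078037646 ang 22.9 tool rot from base [-0.   0.1  0.1] F [ 0.4  0.5 -0.7] op 0.0538366951275904
shaft [[723.0, 290.0], [92.0, 288.0]]
-4 [[408.0, 189.0], [408.0, 243.0], [408.0, 297.0]]
-2 [[408.0, 210.0], [408.0, 264.0], [408.0, 319.0]]
0 [[408.0, 231.0], [408.0, 285.0], [408.0, 340.0]]
2 [[408.0, 252.0], [408.0, 306.0], [408.0, 360.0]]
4 [[408.0, 273.0], [408.0, 328.0], [408.0, 381.0]]
```

View pics/w14c.png

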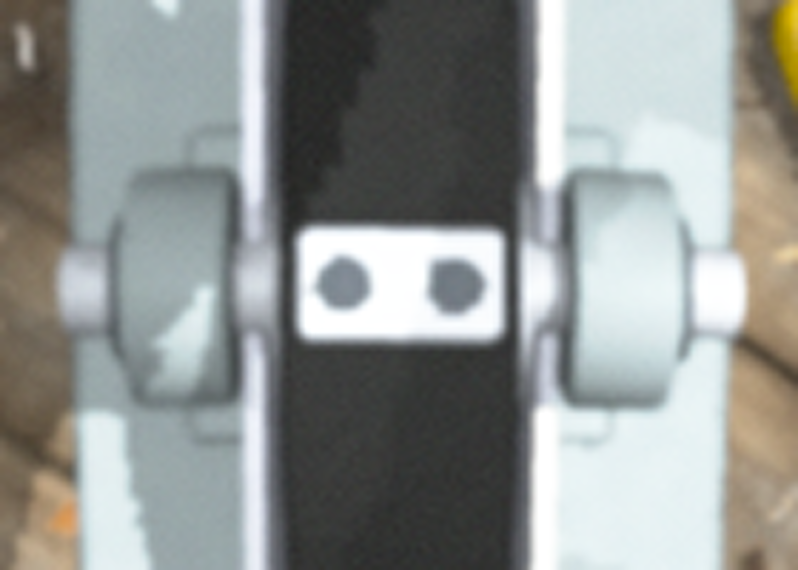

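```bash
python3 -m jog '[[[0,0.3,0.3],[0,0,0],54],[[-0.2,1.1,0.6],[0,0,0],54],[[-0.5,2,0.6],[0,0,0],54],[[-0.8,2.9,0.6],[0,0,0],54],[[-1,3.8,0.6],[0,0,0],54],[[-1,4.4,0.6],[0,0,0],54],[[-1,4.4,0.6],[0,0,0],54]]'; python3 look.py 15 | grep -E "^(t|-2|0|2) "
python3 - <<'E'
from h import *
import cv2
i=arm.get_image("top");cv2.imwrite("pics/tf.png",i)
a=cv2.imread("pics/top0.png")
print(proj("top",[AX+.058*np.array([-np.sin(YAW),np.cos(YAW),0]),AX-.058*np.array([-np.sin(YAW),np.cos(YAW),0])]))
d=cv2.absdiff(a,i).max(2); cv2.imwrite("pics/diff.png",np.hstack([i,cv2.cvtColor(d,cv2.COLOR_GRAY2BGR)])[:, :][::1] if 0 else np.vstack([i[100:290,60:460],cv2.cvtColor(d,cv2.COLOR_GRAY2BGR)[100:290,60:460]]))
E
```

```text
time: 23.62
position: [0.5442, 0.1931, 0.3065]
tcp_rot: [-0.047, 0.999, 0.0, 0.0]
wrist_force: [0.1, -0.4, -0.4]
opening: 0.0539
t 23.625 q [ 0.28  0.05  1.17  0.    1.92 -1.38] stand xyz mm [ 34.7 271.9 206.5] r 0.2093812318118221 ang 9.5 tool rot from base [ 0.  -0.   0.3] F [ 0.1 -0.4 -0.4] op 0.053938503240973705
-2 w [[111.0, 222.0], [115.0, 284.0], [124.0, 345.0]] s [[217.0, 228.0], [253.0, 202.0], [288.0, 180.0]] t [[359.0, 377.0], [357.0, 344.0], [354.0, 312.0]]
0 w [[112.0, 246.0], [118.0, 308.0], [128.0, 368.0]] s [[231.0, 217.0], [266.0, 193.0], [301.0, 173.0]] t [[358.0, 364.0], [356.0, 332.0], [353.0, 300.0]]
2 w [[114.0, 270.0], [122.0, 331.0], [133.0, 391.0]] s [[245.0, 208.0], [280.0, 185.0], [315.0, 166.0]] t [[357.0, 351.0], [354.0, 319.0], [351.0, 287.0]]
[[275.9062429  218.59894238]
 [325.23952467 215.62991233]]
```

View pics/t15.png

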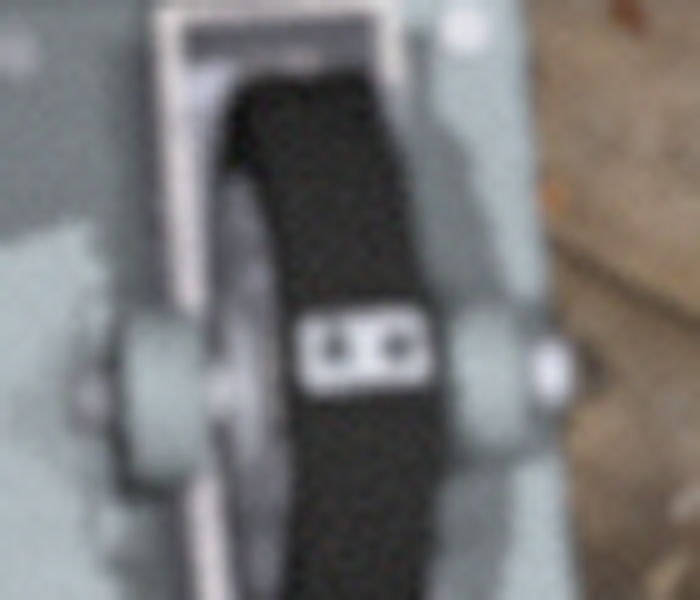

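View pics/diff.png

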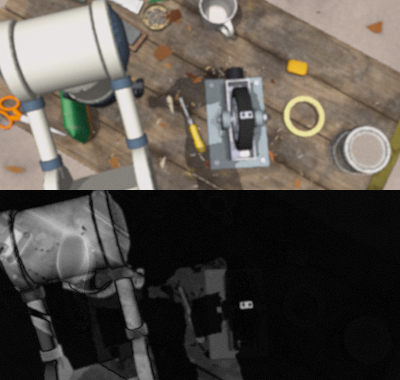

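```bash
python3 -c "
from bench import arm
print(arm.close_job(), arm.state()['time'])"
```

```text
the job is handed in; nothing more can be done
the job is handed in; nothing more can be done
```

The clamp bar is at the top of the wheel, the wheel is standing still, and the job is handed in at about 24 s of the 51 s allowed.

I pinched the rim and turned it in three strokes of about 72°, then one of 18°, then a small correction of about 2.4°. I released each time only once the hand had settled. The highest wrist force I saw was about 23 N, and the arm ended clear of everything.

**Last checks**
- **Bar angle, wrist camera from straight above:** within about 0.1° of top, judged against the shaft.
- **Bar angle, top camera:** about 0.8° short of top, which is roughly what that picture can resolve. The two views differ by that much.
- **Bystanders:** a before-and-after comparison of the top picture shows the tape roll and beeswax unmoved. Shadow changes beside the machine blur that comparison for the screwdriver, but nothing touched it. The green last was partly hidden by the arm, so I did not check it there; the arm never came near it.

**What disagreed:** my first estimate of the axle from the base corners was about 3.3 mm off in x. That left the bar about 2–2.7° short after the 18° stroke. I caught it in the view from above and mended it with the last correction. The scene camera's view of the shaft end also sat about 2–3 pixels from where I predicted, and I did not resolve that.

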